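Pack pocket books onto their piles, close the mailer carton and set the tape on it

ROBOT

A 6-joint arm with a two-finger parallel gripper is mounted at the origin on the work surface. World frame = base frame: x ahead of the robot, y to its left, z up, the work surface at z = 0. Lengths are in mm, angles in rad, forces in N, time in s.
With the tool pointing down it reaches from about 350 to 875 mm from the base axis. Payload 4.2 kg.
Tool frame: the origin (TCP) lies between the finger pads; the fingertips stand 11 mm ahead of it and the grasp point (between the pads) lies 8 mm behind it; z points along the fingers, y is the direction in which the jaws open and shut (so a half turn about z gives the same grasp; the last joint's range is limited). The gripper opens to 85 mm and grips with 20 to 120 N. Pads are 22 mm wide; open, the fingers measure 114 mm over their backs; the gripper's body (76 mm by 85 mm) begins 54 mm behind the grasp point. The pads swing forward as they close: fully open they stand 13 mm farther back than shut.
Start: joints at [1.596, 0.385, 0.008, 0, -1.194, -0.259], TCP at [144.766, 607.982, 216.112] pointing down, gripper open.
Joint ranges: [-3.14, 3.14], [-1.21, 2.06], [-1.07, 1.41], [-3.16, 2.05], [-2.99, -0.16], [-3.1, 3.1]. Speed limits (rad/s): [2.79, 2.79, 3.14, 3.14, 3.14, 3.14].

INTERFACE

Orientations are given as a unit quaternion [x, y, z, w].
In Python, from bench import * gives the robot as it stands.
- The arm moves only by the tool servo_tool, never from a script. Its argument "rows" is a list of rows, each a list of 7 numbers: the opening, from 0 (shut) to 1 (fully open), then the shift along the tool's x, y, z in cm, then the turn, a rotation vector about the tool's x, y, z in degrees. A call has 1 to 12 rows; each row shifts and turns the commanded pose from where the row before left it, along the tool's axes as they then stand; what a row does not reach is not made up. A row lasts 1/10 s, in which the tool goes at most 50 mm and 8.59 degrees, less where a joint would pass 70% of its speed; a pose out of reach is approached as far as the arm can. A call is refused whole if a number of a shift passes 5 or a number of a turn 8.59, either way. A call with a gripper value outside its range is refused whole. The fingers move at their own pace and stop on an object; the grip force is fixed at half the most. Time passes only in rows, so rows that do not move let the fingers close. It gives the time, the measured TCP pose, the force and the opening at its end, in the units of the state.
- read_state(): the state, without advancing time (a new reading comes with each control period).
- get_image(name): name is "side" or "top" or "wrist"; returns a dict with "image" (480x640x3 uint8, red, green, blue), "mtx" (3x3 intrinsics, pixels), "extrinsics" (4x4, takes a point from camera to world coordinates). Camera axes: x right, y up, looking along -z (the intrinsics and any distortion apply to the point x, -y, -z); pixel columns grow to the right and rows downward; lengths in mm; the calibration is good to about 2 mm. A picture is of the moment at which its call begins. There is no depth.
- job_done(): hands the job in, once; it reports no verdict.
The state is a dict: "clock": time; "joints": joint angles; "joint_vel": joint speeds; "joint_efforts": joint torques, N m; "position": TCP position; "ee_rot": TCP orientation; "contact_force": force on the tool from outside, world axes, zero at the start; "wrist_torque": the same for the moment, N m; "gripper_width": finger opening in mm.
Only numpy, scipy, OpenCV 4.12 (cv2) and the standard library are available. Lean on these libraries where they do the work, as an engineer would, in place of code of your own. Each camera call takes 0.05 s, during which the arm holds its last target. There are 200 camera calls.

TASK

Finish packing this order: lay every red pocket book on the red pile and every blue one on the blue pile in the open carton, one at a time, lowering each gently until it rests on its pile before letting go (never drop one), flat and squarely in line with the pile. When all of them are in, fold the carton's lid fully shut, then stand the roll of packing tape flat on the closed lid, around its middle, ready for taping. Leave the pen cup, bone folder, eyelet jar and rubber stamp where they are.

Things in the scene. Friction and masses are not known exactly. Their poses are not given: they have to be found in the camera images.
- carton_ref (a point): Open kraft carton that does not slide, outside 126 (its x, front to back) x 188 (its y) x 82 mm high; board 4 mm, floor 5 mm. Two bays side by side, 118 x 74 mm inside, with a 24 mm channel between them; each bay's two side walls have a thumb cut 48 mm wide in the middle, down to 15 mm above the bench. Point: middle of the underside; x points to the lid's crease (away from the robot), z up.
- carton_lid (a joint): Carton lid: flat 5 mm board, 126 mm front to back, 188 mm wide, creased (hinged) along the far rim. Rad: 0 = shut on the rim, 1.57 = upright, more = leaning away from the robot (stop 1.95); starts at 1.58 to 1.8. It stays at any angle; about 1 N at its free edge moves it. A 100 mm wide tuck tab on the free edge comes down 15 mm outside the front wall when shut.
- lid_crease (a point): Middle of the lid's crease line (hinge axis), on the far rim 82 mm above the bench, 63 mm behind the carton's middle; the axis runs along the carton's y.
- lid_mid (a point): Middle of the lid's upper (outer) face, 63 mm from the crease; when shut 87 mm above the bench, its x pointing to the crease, its z up.
- red_pile (a point): Point on the carton floor (5 mm above the bench) under the middle of the pile of red books already in their bay (called red_stack), 100 (x, as the carton's x) x 60 mm, immovable. How high it is is not told: its top starts 22 to 42 mm above the bench. 7 mm free beside its long sides, 9 mm at its ends. The piles' middles lie 106 mm apart along the carton's y, either way round.
- blue_pile (a point): Point on the carton floor (5 mm above the bench) under the middle of the pile of blue books already in their bay (called blue_stack), 100 (x, as the carton's x) x 60 mm, immovable. How high it is is not told: its top starts 22 to 42 mm above the bench. 7 mm free beside its long sides, 9 mm at its ends. The piles' middles lie 106 mm apart along the carton's y, either way round.
- red1_c (a point): Loose red pocket hardcover book with white pages, 100 (its x) x 60 (its y) x 12 mm thick, 55 to 100 g, lying flat on the bench; this point is its centre, 6 mm above its underside. May be absent.
- blue1_c (a point): Loose blue pocket hardcover book with white pages, 100 (its x) x 60 (its y) x 12 mm thick, 55 to 100 g, lying flat on the bench; this point is its centre, 6 mm above its underside. May be absent.
- red2_c (a point): Loose red pocket hardcover book with white pages, 100 (its x) x 60 (its y) x 12 mm thick, 55 to 100 g, lying flat on the bench; this point is its centre, 6 mm above its underside. May be absent.
- blue2_c (a point): Loose blue pocket hardcover book with white pages, 100 (its x) x 60 (its y) x 12 mm thick, 55 to 100 g, lying flat on the bench; this point is its centre, 6 mm above its underside. May be absent.
- red3_c (a point): Loose red pocket hardcover book with white pages, 100 (its x) x 60 (its y) x 12 mm thick, 55 to 100 g, lying flat on the bench; this point is its centre, 6 mm above its underside. May be absent.
- blue3_c (a point): Loose blue pocket hardcover book with white pages, 100 (its x) x 60 (its y) x 12 mm thick, 55 to 100 g, lying flat on the bench; this point is its centre, 6 mm above its underside. May be absent.
- tape_c (a point): Roll of yellow packing tape standing flat on the bench like a ring: outside diameter 92 mm, hole 72 mm (wall 10 mm), 48 mm high, 130 g; this point is its centre, 24 mm above its underside, z along its axis.
- pen_cup: Dark steel pen cup, 72 mm across, 95 mm high (pens to 140 mm), bystander; origin at the centre of its underside.
- bone_folder: White bone folder, 130 x 18 x 5 mm, lying on the bench, bystander; origin at the centre of its underside.
- eyelet_jar: Amber jar of eyelets with a steel cap, 38 mm across, 45 mm high, lying on the bench, bystander; origin at the centre of its underside.
- stamp: Rubber stamp with a dark wooden handle, 46 x 24 mm, 53 mm high, lying on the bench, bystander; origin at the centre of its underside.
Things that resemble listed ones, but are neither listed nor needed, are in the scene too. There is more than one size of the part that bears tape_c; the job needs the smallest.

How it is judged:
By the outcome, as a careful person would: the job done as asked, in the order asked, and still so for the second after the job is handed in, with the robot touching nothing.
Of red1, blue1, red2, blue2, red3, blue3 only 4 to 6 are there at a start; the rules pass over those that are not, and their reading is None.
At some moment in a run one of red1, blue1, red2, blue2, red3, blue3 may be knocked a few centimetres aside while the robot is not near it.
It also fails if it takes over 210 s, if anything falls off the work surface, if the arm or the gripper's body presses on something with over 40 N, if the wrist force passes 120 N, or if a joint passes its speed limit or range.

## Working session

There is one attempt and no reset: what is moved stays moved. The work goes in short steps, Python scripts to look and compute and a tool call to move; the robot and the scene stay as the last step left them, time stands still between calls to the robot, and variables do not carry over. Pictures are saved under pics/ and viewed, about 12 in all and at most 16, crops included, and the job is handed in when it is done.

Besides the shell and the picture viewer there is one more tool, called after "Call:" by a JSON object that holds its "fn" and its "kwargs", one argument or row to a line. servo_tool: Moves the arm, as the interface text tells. Its arguments: {"type":"object","properties":{"rows":{"type":"array","items":{"type":"array","items":{"type":"number"}}}},"required":["rows"]}

```bash
ls; mkdir -p pics; python3 - <<'E'
from bench import *
import cv2
s=read_state();print({k:s[k] for k in('clock','position','ee_rot','gripper_width','contact_force')})
for n in('top','side'):
    d=get_image(n);cv2.imwrite(f'pics/{n}0.png',cv2.cvtColor(d['image'],cv2.COLOR_RGB2BGR));print(n,d['mtx'],d['extrinsics'],[k for k in d])
E
```

```text
pics
{'clock': 0.0, 'position': array([144.64523488, 607.37679338, 215.00888659]), 'ee_rot': array([ 9.93160987e-01, -1.16747495e-01, -7.27539348e-05,  1.12743474e-03]), 'gripper_width': 85.33201321996489, 'contact_force': array([-0.08201406,  0.0141622 , -0.2633137 ])}
top [[455.64045307   0.         324.36645257]
 [  0.         455.64045307 245.94700673]
 [  0.           0.           1.        ]] [[-1.73150865e-02  9.88383162e-01 -1.50993092e-01  3.60099456e+02]
 [-9.99778869e-01 -1.53129192e-02  1.44127527e-02 -1.14001435e+01]
 [ 1.19331771e-02  1.51209261e-01  9.88429744e-01  1.02325431e+03]
 [ 0.00000000e+00  0.00000000e+00  0.00000000e+00  1.00000000e+00]] ['image', 'mtx', 'extrinsics']
side [[528.41891727   0.         319.62234239]
 [  0.         528.41891727 234.76019624]
 [  0.           0.           1.        ]] [[ 9.44775097e-01  1.77930424e-01 -2.75210428e-01  2.11632358e+02]
 [-3.27580001e-01  4.88240919e-01 -8.08895635e-01 -8.72017050e+02]
 [-9.55815070e-03  8.54377884e-01  5.19564310e-01  6.50971130e+02]
 [ 0.00000000e+00  0.00000000e+00  0.00000000e+00  1.00000000e+00]] ['image', 'mtx', 'extrinsics']
```

View pics/top0.png

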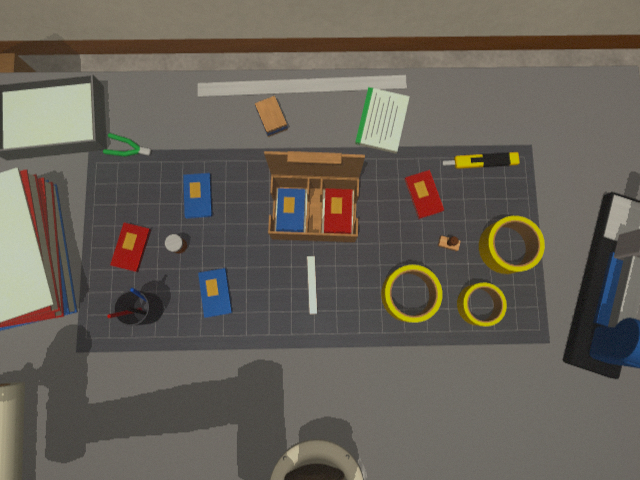

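View pics/side0.png

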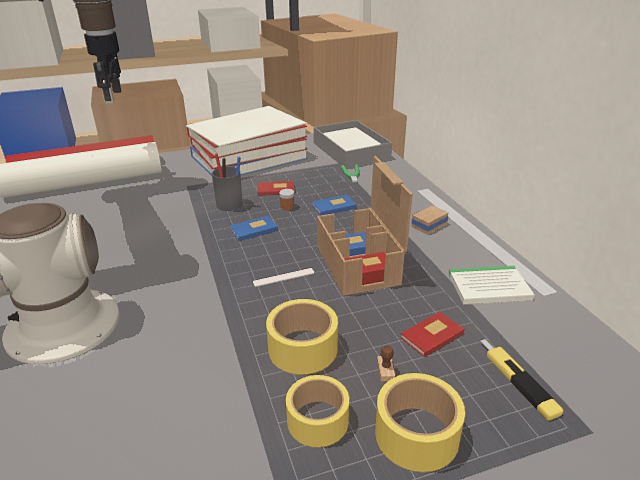

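The top view shows four loose books: blue at (197,195) and (214,292), red at (130,247) and (424,194). The carton is at (314,208), with the blue pile on the left and the red on the right. There are three tape rolls: (513,243), (413,293) and (484,305). The last looks smallest, so I'll measure it and check it in an enlarged crop.

```bash
cat > h.py <<'E'
from bench import *
import cv2, numpy as np
from scipy.spatial.transform import Rotation as R
def cam(n):
    d=get_image(n);return d['image'],d['mtx'],d['extrinsics']
def p2w(uv,K,E,z):
    uv=np.atleast_2d(np.asarray(uv,float))
    r=np.c_[(uv[:,0]-K[0,2])/K[0,0],-(uv[:,1]-K[1,2])/K[1,1],-np.ones(len(uv))]@E[:3,:3].T
    t=(z-E[2,3])/r[:,2];return E[:3,3]+r*t[:,None]
def w2p(P,K,E):
    c=(np.atleast_2d(P)-E[:3,3])@E[:3,:3];return np.c_[K[0,2]-K[0,0]*c[:,0]/c[:,2],K[1,2]+K[1,1]*c[:,1]/c[:,2]]
def mask(im,col):
    h=cv2.cvtColor(im,cv2.COLOR_RGB2HSV);H,S,V=h[...,0],h[...,1],h[...,2]
    if col=='red': m=((H<7)|(H>172))&(S>150)&(V>60)
    if col=='blue': m=(H>100)&(H<122)&(S>130)&(V>50)
    if col=='yel': m=(H>22)&(H<34)&(S>150)&(V>80)
    return m.astype(np.uint8)
def blobs(m,amin):
    cs,_=cv2.findContours(m,cv2.RETR_EXTERNAL,cv2.CHAIN_APPROX_NONE)
    return [c[:,0,:] for c in cs if cv2.contourArea(c)>amin]
def rect(c,K,E,z):
    w=p2w(c,K,E,z)[:,:2].astype(np.float32);(x,y),(a,b),t=cv2.minAreaRect(w)
    if a<b:a,b,t=b,a,t+90
    return round(x,1),round(y,1),round(a,1),round(b,1),round((t+90)%180-90,1) # yaw of long axis
E
python3 - <<'E'
from h import *
im,K,E=cam('top')
for col in('red','blue','yel'):
    for c in blobs(mask(im,col),200):
        print(col,c.mean(0).round(),rect(c,K,E,48 if col=='yel' else 12))
bgr=cv2.cvtColor(im,cv2.COLOR_RGB2BGR)
a=cv2.resize(bgr[140:255,255:375],None,fx=4,fy=4,interpolation=cv2.INTER_CUBIC)
b=cv2.resize(bgr[210:325,380:550],(320,216),interpolation=cv2.INTER_CUBIC)
o=np.zeros((460,800,3),np.uint8);o[:460,:480]=a;o[:216,480:]=b;cv2.imwrite('pics/crop1.png',o)
E
```

```text
red [ 43. 311.] (371.2, 602.2, 152.8, 64.6, -55.5)
red [130. 247.] (520.1, 407.9, 99.9, 63.4, -14.7)
red [338. 211.] (596.0, -57.9, 104.3, 60.9, -2.7)
red [424. 194.] (632.2, -256.0, 101.4, 62.9, 16.7)
red [ 30. 203.] (623.1, 635.6, 162.7, 14.5, 17.7)
blue [620. 342.] (294.7, -658.8, 107.3, 102.7, 83.0)
blue [215. 292.] (415.3, 217.8, 99.9, 60.9, 9.4)
blue [608. 290.] (409.0, -658.4, 166.8, 31.6, -19.5)
blue [290. 210.] (599.3, 49.9, 97.4, 59.7, -3.3)
blue [197. 195.] (636.3, 261.4, 101.5, 61.1, 3.4)
yel [482. 304.] (379.5, -358.6, 104.9, 93.4, 85.5)
yel [411. 293.] (403.5, -210.5, 128.9, 123.4, -47.4)
yel [511. 245.] (504.9, -433.0, 145.8, 122.9, -65.2)
yel [470. 161.] (696.6, -351.6, 64.2, 30.6, -86.8)
```

View pics/crop1.png

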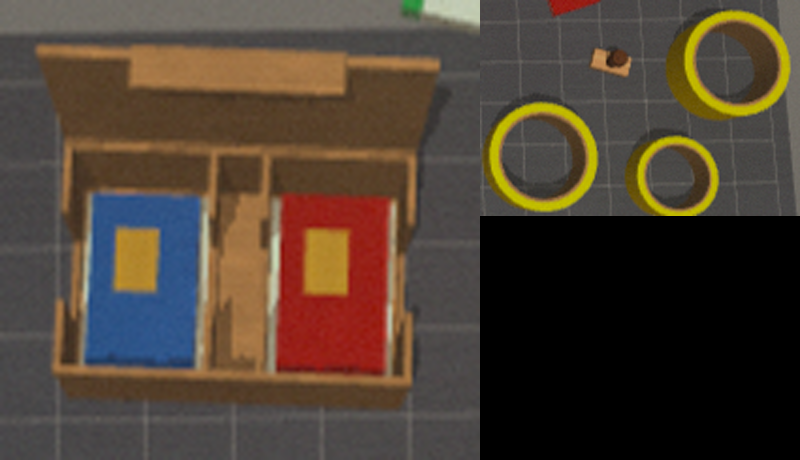

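The roll at crop (678,176), image (484,305), measures about 92 mm across, so it is the smallest; the other two are 123 mm or more. Next I'll fit the carton rim corners and the book silhouettes.

```bash
cat >> h.py <<'E'
from scipy.optimize import minimize, least_squares
def fitbook(c,K,E,zc=6,L=100,W=60,T=12,g=None):
    hull=cv2.convexHull(c.astype(np.float32))
    if g is None: g=rect(c,K,E,zc+T/2)
    o=hull[:,0].min(0)-10; s=6; sz=((hull[:,0].max(0)+10-o)*s).astype(int)
    def ras(p):
        m=np.zeros(sz[::-1],np.uint8);cv2.fillConvexPoly(m,np.round(((p-o)+.5)*s).astype(int),1);return m
    # contour points are pixel centres: dilate by half a pixel
    M=cv2.dilate(ras(hull[:,0]),np.ones((s,s),np.uint8))
    B=np.array([[i*L/2,j*W/2,k*T/2] for i in(-1,1) for j in(-1,1) for k in(-1,1)])
    def cost(q):
        P=B@R.from_euler('z',q[2],degrees=True).as_matrix().T+[q[0],q[1],zc]
        h=cv2.convexHull(w2p(P,K,E).astype(np.float32))[:,0]
        return (ras(h)!=M).sum()/M.sum()
    r=minimize(cost,[g[0],g[1],g[4]],method='Nelder-Mead',options=dict(initial_simplex=np.array([g[0],g[1],g[4]])+np.array([[0,0,0],[4,0,0],[0,4,0],[0,0,4]])))
    return r.x.round(1),round(r.fun,3)
def books(n='top'):
    im,K,E=cam(n);out=[]
    for col in('red','blue'):
        for c in blobs(mask(im,col),200):
            q=rect(c,K,E,12)
            if 90<q[2]<115 and 52<q[3]<75 and abs(q[1])<500: out.append((col,)+fitbook(c,K,E))
    return out
def goto(x,y,z,yaw,opening=None):
    "print rows-worth of move: turn (deg about tool z) then shift (cm) in turned tool axes"
    s=read_state();r=R.from_quat(s['ee_rot']);T=R.from_euler('z',yaw,degrees=True)*R.from_quat([1,0,0,0])
    rv=(r.inv()*T).as_rotvec(degrees=True);d=T.inv().apply(np.array([x,y,z])-s['position'])/10
    print('t',round(s['clock'],2),'pos',s['position'].round(1),'turn',rv.round(2),'then shift',d.round(2),'F',s['contact_force'].round(1),'w',round(s['gripper_width'],1))
E
python3 - <<'E'
from h import *
print(*books(),sep='\n')
im,K,E=cam('top')
uv=np.array([[52,374],[411,383],[65,150],[417,155]])/4+[255,140]-.4
w=p2w(uv,K,E,82)[:,:2];print(w.round(1))
B=np.array([[-63,94],[-63,-94],[63,94],[63,-94]])
f=lambda q:((B@np.array([[np.cos(q[2]),np.sin(q[2])],[-np.sin(q[2]),np.cos(q[2])]]))+q[:2]-w).ravel()
r=least_squares(f,[600,0,0]);print(r.x,np.degrees(r.x[2]),r.fun.round(1))
c=[c for c in blobs(mask(im,'yel'),200) if abs(c.mean(0)[0]-482)<5][0]
# tape inner hole centre at top face: outer top ellipse via hole contour
m=mask(im,'yel');cs,h=cv2.findContours(m,cv2.RETR_CCOMP,cv2.CHAIN_APPROX_NONE)
for c,hh in zip(cs,h[0]):
    if hh[3]>=0 and cv2.contourArea(c)>200: 
        print('hole',cv2.minEnclosingCircle(p2w(c[:,0],K,E,48)[:,:2].astype(np.float32)))
d=get_image('wrist');print(d['extrinsics'],d['mtx'])
E
```

```text
('red', array([520.6, 410.3, -14.7]), np.float64(0.025))
('red', array([596.2, -58.1,  -2.7]), np.float64(0.054))
('red', array([ 633.3, -257.4,   16.4]), np.float64(0.034))
('blue', array([415.6, 218.8,   8.9]), np.float64(0.021))
('blue', array([600.4,  49.8,  -3.1]), np.float64(0.051))
('blue', array([637.4, 263.1,   4.1]), np.float64(0.017))
[[ 533.    93.4]
 [ 525.3  -94.8]
 [ 654.4   86.6]
 [ 649.1 -101.5]]
[ 5.90449646e+02 -4.05700027e+00 -4.06819776e-02] -2.3309056175872387 [-1.6 -0.9 -1.6 -0.7  2.8  0.7  0.5  0.9]
hole ((378.78680419921875, -365.2135009765625), 40.27402877807617)
hole ((404.69451904296875, -213.9654998779297), 53.026912689208984)
hole ((509.40338134765625, -443.6122131347656), 53.09121322631836)
[[-2.30528413e-01  9.36182137e-01  2.65367025e-01  2.12821635e+02]
 [-9.73064750e-01 -2.22149483e-01 -6.16003230e-02  5.91820356e+02]
 [ 1.28202537e-03 -2.72419922e-01  9.62177604e-01  3.73142461e+02]
 [ 0.00000000e+00  0.00000000e+00  0.00000000e+00  1.00000000e+00]] [[405.37236396   0.         315.0499427 ]
 [  0.         405.37236396 243.06701116]
 [  0.           0.           1.        ]]
```

Call:
{"fn": "servo_tool", "kwargs": {
  "rows": [
    [1,0,0,0,0,0,8.5],
    [1,0,0,0,0,0,8.5],
    [1,0,0,0,0,0,8.5],
    [1,0,0,0,0,0,8.5],
    [1,0,0,0,0,0,8.5],
    [1,0,0,0,0,0,8.5],
    [1,0,0,0,0,0,8.5],
    [1,0,0,0,0,0,8.5],
    [1,0,0,0,0,0,8.5],
    [1,0,0,0,0,0,8.5],
    [1,0,0,0,0,0,8.5],
    [1,0,0,0,0,0,8.5]
  ]
}}

```text
clock: 1.5
position: [144.7, 607.9, 216.0]
ee_rot: [-0.532, 0.847, -0.0, -0.0]
contact_force: [-0.4, -0.2, 0.4]
gripper_width: 85.1
```

Call:
{"fn": "servo_tool", "kwargs": {
  "rows": [
    [1,0,0,0,0,0,8.5],
    [1,0,0,0,0,0,8.5],
    [1,0,0,0,0,0,8.5],
    [1,0,0,0,0,0,8.5],
    [1,0,0,0,0,0,8.5],
    [1,0,0,0,0,0,8.5],
    [1,0,0,0,0,0,8.5],
    [1,0,0,0,0,0,8.5],
    [1,0,0,0,0,0,8.5],
    [1,0,0,0,0,0,3.4]
  ]
}}

```text
clock: 2.5
position: [217.5, 597.5, 207.6]
ee_rot: [0.071, 0.996, 0.004, -0.052]
contact_force: [0.6, 0.2, -0.0]
gripper_width: 85.4
```

```bash
python3 - <<'E'
from h import *
print(read_state()['joints'])
goto(520.6,410.3,150,165.3)
E
```

```text
[ 1.4211342   0.42196835  0.0825795  -0.11141831 -1.23301273 -3.09630179]
t 2.5 pos [217.5 597.5 207.6] turn [-0.28 -6.02  6.59] then shift [-34.07 -10.42   5.76] F [ 0.6  0.2 -0. ] w 85.4
```

Call:
{"fn": "servo_tool", "kwargs": {
  "rows": [
    [1,-4.2,-1.3,0,0,0,0],
    [1,-4.2,-1.3,0,0,0,0],
    [1,-4.2,-1.3,0,0,0,0],
    [1,-4.2,-1.3,0,0,0,0],
    [1,-4.2,-1.3,0,0,0,0],
    [1,-4.2,-1.3,0,0,0,0],
    [1,-4.2,-1.3,0,0,0,0],
    [1,0,0,0,0,-6,6.6],
    [1,0,0,0,0,0,0]
  ]
}}

```text
clock: 3.4
position: [491.8, 466.2, 175.8]
ee_rot: [0.124, 0.992, -0.004, -0.002]
contact_force: [-0.7, 0.5, 0.4]
gripper_width: 85.2
```

```bash
python3 - <<'E'
from h import *
print(read_state()['joints'])
goto(520.6,410.3,130,165.3)
print(*books(),sep='\n')
E
```

```text
[ 9.96266810e-01  5.05670079e-01  1.01292021e-01 -1.12780464e-03
 -1.17520179e+00 -2.81517272e+00]
t 3.4 pos [491.8 466.2 175.8] turn [-0.46 -0.22  0.46] then shift [-4.21 -4.67  4.58] F [-0.7  0.5  0.4] w 85.2
('red', array([520.1, 410.3, -14.4]), np.float64(0.025))
('red', array([596.1, -57.5,  -2.6]), np.float64(0.058))
('red', array([ 633.2, -258. ,   17. ]), np.float64(0.024))
('blue', array([415.3, 218.7,   9.1]), np.float64(0.019))
('blue', array([600.4,  49.6,  -3. ]), np.float64(0.05))
('blue', array([637.8, 262.7,   3.3]), np.float64(0.028))
```

Call:
{"fn": "servo_tool", "kwargs": {
  "rows": [
    [1,-2.1,-2.3,2.3,-0.4,-0.2,0.5],
    [1,-2.1,-2.3,2.3,0,0,0],
    [1,0,0,0,0,0,0]
  ]
}}

```text
clock: 3.75
position: [520.4, 409.9, 128.3]
ee_rot: [0.128, 0.992, -0.001, -0.003]
contact_force: [-1.3, -0.0, 0.2]
gripper_width: 85.6
```

```bash
python3 - <<'E'
from h import *
goto(520.3,410.3,20,165.4)
print(*books('wrist'),sep='\n')
im=cam('wrist')[0];cv2.imwrite('pics/w1.png',im[...,::-1])
E
```

```text
t 3.75 pos [520.4 409.9 128.3] turn [-0.16 -0.27 -0.13] then shift [ 0.02  0.04 10.83] F [-1.3 -0.   0.2] w 85.6
('red', array([520.4, 409.3, -14.7]), np.float64(0.009))
```

View pics/w1.png

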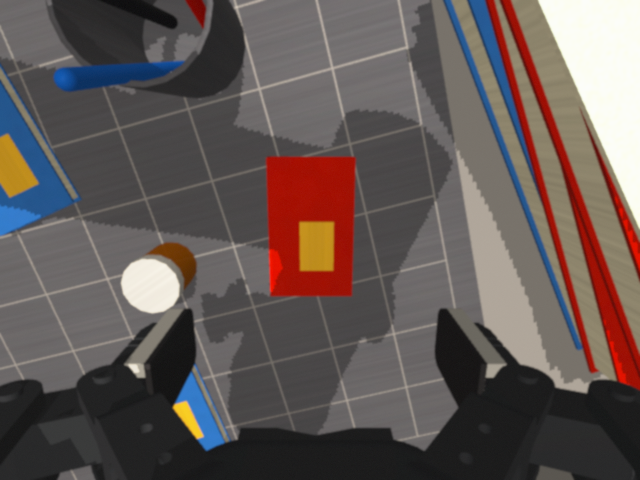

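The wrist view shows the red book centred at (311,226) with clear space for both fingers; the jar is at (150,285). The wrist fit agrees with the top fit to within 1 mm, so I'm descending.

Call:
{"fn": "servo_tool", "kwargs": {
  "rows": [
    [1,0,0,3.5,0,0,0],
    [1,0,0,3.5,0,0,0],
    [1,0,0,2.6,0,0,0],
    [1,0,0,1.5,0,0,0],
    [1,0,0,0,0,0,0]
  ]
}}

```text
clock: 4.35
position: [520.9, 413.9, 19.0]
ee_rot: [0.127, 0.992, 0.0, -0.0]
contact_force: [-0.2, -0.3, -0.5]
gripper_width: 85.5
```

Call:
{"fn": "servo_tool", "kwargs": {
  "rows": [
    [0.6,0,0,0,0,0,0],
    [0.5,0,0,0,0,0,0],
    [0.4,0,0,0,0,0,0],
    [0.4,0,0,0,0,0,0],
    [0.4,0,0,0,0,0,0]
  ]
}}

```text
clock: 4.85
position: [522.1, 413.5, 21.1]
ee_rot: [0.128, 0.992, 0.002, 0.001]
contact_force: [0.5, -0.6, 0.2]
gripper_width: 34.5
```

```bash
python3 - <<'E'
from h import *
goto(520.3,410.3,120,165.4)
im=cam('wrist')[0];cv2.imwrite('pics/w2.png',im[...,::-1])
E
```

```text
t 4.85 pos [522.1 413.5  21.1] turn [ 0.22  0.06 -0.1 ] then shift [ 0.09 -0.35 -9.89] F [ 0.5 -0.6  0.2] w 34.5
```

View pics/w2.png

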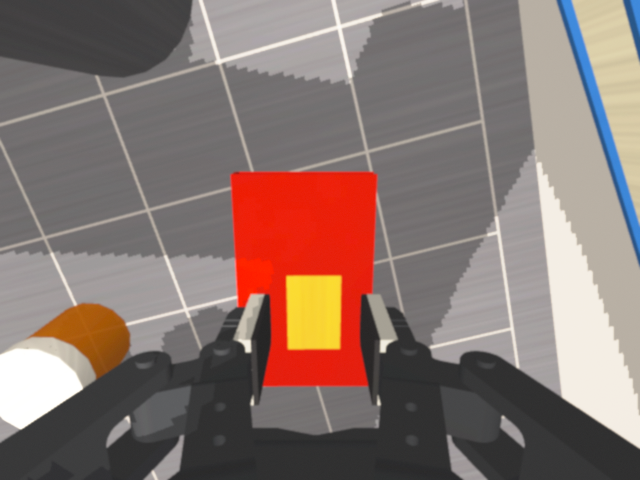

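The jaws closed above the book: the width is 34.5 mm and both pads overlap the cover. So the tips stand higher than nominal. I'll reopen, check the reading noise and go lower.

Call:
{"fn": "servo_tool", "kwargs": {
  "rows": [
    [0.9,0,0,0,0,0,0],
    [0.9,0,0,0,0,0,0],
    [0.9,0,0,0,0,0,0],
    [0.9,0,0,0,0,0,0],
    [0.9,0,0,0,0,0,0]
  ]
}}

```text
clock: 5.4
position: [521.8, 413.3, 20.3]
ee_rot: [0.128, 0.992, 0.001, 0.0]
contact_force: [0.3, -0.6, -0.1]
gripper_width: 76.7
```

```bash
cat >> h.py <<'E'
def avg(n=6):
    P=[];F=[];q=[]
    for i in range(n):
        s=read_state();P.append(s['position']);F.append(s['contact_force']);q.append(s['ee_rot']);get_image('wrist')
    P=np.array(P);r=R.from_quat(q).mean();print('t',round(s['clock'],2),'pos',P.mean(0).round(1),'sd',P.std(0).round(1),'F',np.mean(F,0).round(2),'yaw',r.apply([1,0,0]).round(3),'zax',r.apply([0,0,1]).round(3),'w',round(s['gripper_width'],1));return P.mean(0),r
E
python3 - <<'E'
from h import *
avg(); print(*books('wrist'))
E
```

```text
t 5.65 pos [521.8 413.3  20.3] sd [0. 0. 0.] F [ 0.2  -0.03  0.31] yaw [-0.967  0.254 -0.001] zax [ 0.001  0.003 -1.   ] w 76.8
('red', array([520.5, 409.2, -14.7]), np.float64(0.005))
```

```bash
python3 - <<'E'
from h import *
goto(520.4,409.3,8,165.3)
E
```

```text
t 5.75 pos [521.8 413.3  20.3] turn [0.16 0.03 0.  ] then shift [ 0.04 -0.42  1.23] F [ 1.1  0.5 -0.8] w 76.6
```

Call:
{"fn": "servo_tool", "kwargs": {
  "rows": [
    [0.9,0,-0.42,0.4,0.2,0,0],
    [0.9,0,0,0.3,0,0,0],
    [0.9,0,0,0.2,0,0,0],
    [0.9,0,0,0,0,0,0],
    [0.9,0,0,0,0,0,0]
  ]
}}

```text
clock: 6.25
position: [520.8, 409.3, 11.2]
ee_rot: [0.128, 0.992, -0.0, 0.0]
contact_force: [-0.6, 0.4, 0.1]
gripper_width: 76.6
```

Call:
{"fn": "servo_tool", "kwargs": {
  "rows": [
    [0.9,0,0,0.1,0,0,0],
    [0.9,0,0,0.1,0,0,0],
    [0.9,0,0,0,0,0,0]
  ]
}}

```text
clock: 6.55
position: [520.7, 409.1, 9.2]
ee_rot: [0.128, 0.992, -0.0, 0.0]
contact_force: [0.1, -0.2, -0.0]
gripper_width: 76.9
```

Call:
{"fn": "servo_tool", "kwargs": {
  "rows": [
    [0.5,0,0,0,0,0,0],
    [0.5,0,0,0,0,0,0],
    [0.5,0,0,0,0,0,0],
    [0.5,0,0,0,0,0,0],
    [0.5,0,0,0,0,0,0]
  ]
}}

```text
clock: 7.05
position: [520.8, 409.2, 9.3]
ee_rot: [0.128, 0.992, -0.0, 0.0]
contact_force: [0.3, 0.3, 0.7]
gripper_width: 42.6
```

```bash
python3 - <<'E'
from h import *
im=cam('wrist')[0];im2=cam('side')[0]
o=np.zeros((480,800,3),np.uint8);o[:,:480]=im[:,80:560];o[:240,480:]=cv2.resize(im2[160:260,190:323],(320,240));cv2.imwrite('pics/w3.png',o[...,::-1])
avg(2)
E
```

```text
t 7.2 pos [520.8 409.2   9.3] sd [0. 0. 0.] F [ 0.19 -0.03 -0.01] yaw [-0.967  0.254 -0.001] zax [ 0.    -0.001 -1.   ] w 43.0
```

View pics/w3.png

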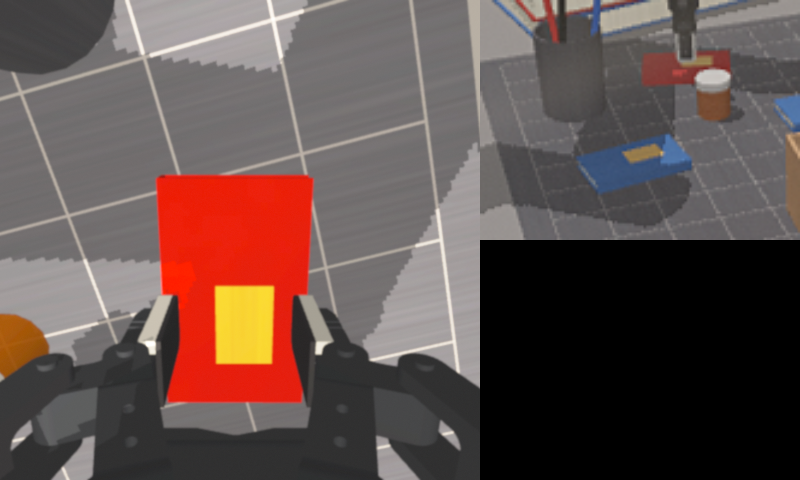

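The pads at crop (163,330) and (312,330) are still above the cover at TCP z 9.3. I'll reopen and descend slowly until I feel contact.

Call:
{"fn": "servo_tool", "kwargs": {
  "rows": [
    [0.9,0,0,0,0,0,0],
    [0.9,0,0,0,0,0,0],
    [0.9,0,0,0,0,0,0],
    [0.9,0,0,0,0,0,0],
    [0.9,0,0,0.2,0,0,0],
    [0.9,0,0,0.2,0,0,0],
    [0.9,0,0,0,0,0,0]
  ]
}}

```text
clock: 7.95
position: [520.5, 409.0, 4.8]
ee_rot: [0.128, 0.992, -0.001, -0.0]
contact_force: [0.2, 1.0, -0.3]
gripper_width: 76.7
```

Call:
{"fn": "servo_tool", "kwargs": {
  "rows": [
    [0.9,0,0,0.2,0,0,0],
    [0.9,0,0,0.1,0,0,0],
    [0.9,0,0,0,0,0,0]
  ]
}}

```text
clock: 8.25
position: [520.7, 409.1, 2.1]
ee_rot: [0.128, 0.992, -0.001, 0.0]
contact_force: [-0.7, 0.9, 0.3]
gripper_width: 76.7
```

Call:
{"fn": "servo_tool", "kwargs": {
  "rows": [
    [0.5,0,0,0,0,0,0],
    [0.5,0,0,0,0,0,0],
    [0.5,0,0,0,0,0,0],
    [0.5,0,0,0,0,0,0],
    [0.5,0,0,0,0,0,0]
  ]
}}

```text
clock: 8.75
position: [520.8, 409.2, 2.3]
ee_rot: [0.128, 0.992, -0.0, 0.0]
contact_force: [-0.2, -0.0, 0.8]
gripper_width: 43.0
```

```bash
python3 - <<'E'
from h import *
im,K,E=cam('wrist');s=read_state();r=R.from_quat(s['ee_rot'])
print('cam in tool',r.inv().apply(E[:3,3]-s['position']).round(1),E[2,3], s['joints'].round(4))
ims=cam('side')[0]
o=np.zeros((480,800,3),np.uint8);o[:,:480]=im[:,80:560];o[:320,480:]=cv2.resize(ims[165:225,250:310],(320,320),interpolation=cv2.INTER_CUBIC);cv2.imwrite('pics/w4.png',o[...,::-1])
# candidate inner-tip pixel -> ray in tool frame at y=-/+21
for u,v in((178,297),(293,297),(178,400),(293,390)):
    d=E[:3,:3]@np.array([(u+80-K[0,2])/K[0,0],-(v-K[1,2])/K[1,1],-1]);d=r.inv().apply(d);c=r.inv().apply(E[:3,3]-s['position'])
    sg=np.sign(d[1]);t=(sg*21.5-c[1])/d[1];print((u,v),(c+d*t).round(1))
E
```

```text
cam in tool [  68.9    0.2 -157.5] 159.87259022033297 [ 9.1010e-01  6.4930e-01 -1.2650e-01  1.1000e-03 -7.9530e-01 -2.7382e+00]
(178, 297) [  6.7 -21.5 -14.8]
(293, 297) [  9.   21.5 -19.9]
(178, 400) [-31.3 -21.5 -25.3]
(293, 390) [-23.6  21.5 -29.6]
```

View pics/w4.png

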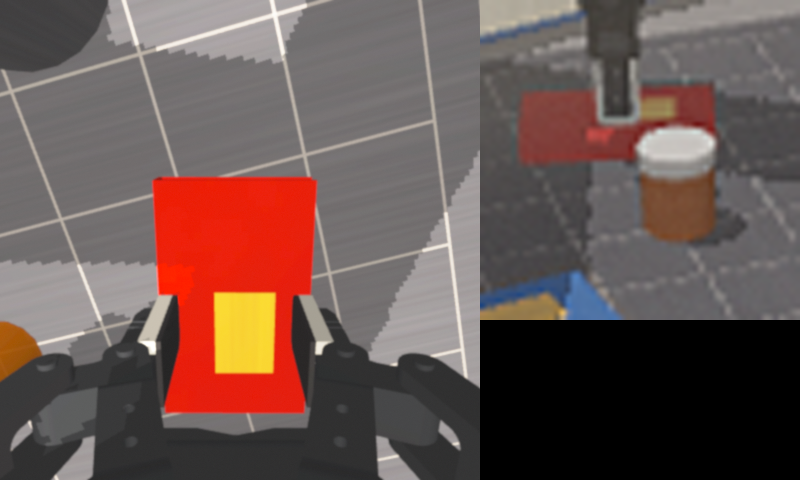

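By the ray estimate the fingertips sit roughly 15–20 mm behind the reported TCP, not ahead of it. I'll trust force and descend further in small steps.

Call:
{"fn": "servo_tool", "kwargs": {
  "rows": [
    [0.9,0,0,0,0,0,0],
    [0.9,0,0,0,0,0,0],
    [0.9,0,0,0,0,0,0],
    [0.9,0,0,0,0,0,0],
    [0.9,0,0,0.2,0,0,0],
    [0.9,0,0,0.2,0,0,0],
    [0.9,0,0,0.2,0,0,0],
    [0.9,0,0,0,0,0,0]
  ]
}}

```text
clock: 9.65
position: [520.5, 408.9, -4.2]
ee_rot: [0.128, 0.992, -0.001, -0.0]
contact_force: [-0.0, -0.5, -0.4]
gripper_width: 76.8
```

Call:
{"fn": "servo_tool", "kwargs": {
  "rows": [
    [0.9,0,0,0.2,0,0,0],
    [0.9,0,0,0.2,0,0,0],
    [0.9,0,0,0,0,0,0]
  ]
}}

```text
clock: 9.95
position: [520.6, 409.0, -8.1]
ee_rot: [0.128, 0.992, -0.001, 0.0]
contact_force: [0.2, -0.9, -0.4]
gripper_width: 76.6
```

Call:
{"fn": "servo_tool", "kwargs": {
  "rows": [
    [0.9,0,0,0.2,0,0,0],
    [0.9,0,0,0.1,0,0,0],
    [0.9,0,0,0,0,0,0]
  ]
}}

```text
clock: 10.25
position: [520.7, 409.1, -10.9]
ee_rot: [0.128, 0.992, -0.001, 0.0]
contact_force: [-0.2, 0.6, 0.8]
gripper_width: 76.9
```

Call:
{"fn": "servo_tool", "kwargs": {
  "rows": [
    [0.5,0,0,0,0,0,0],
    [0.5,0,0,0,0,0,0],
    [0.5,0,0,0,0,0,0],
    [0.5,0,0,0,0,0,0],
    [0.5,0,0,0,0,0,0]
  ]
}}

```text
clock: 10.75
position: [521.2, 409.6, -9.7]
ee_rot: [0.128, 0.992, 0.0, 0.001]
contact_force: [-1.1, 0.2, 5.5]
gripper_width: 56.5
```

```bash
python3 - <<'E'
from h import *
im,K,E=cam('wrist');s=read_state();print(s['gripper_width'],s['contact_force'],s['position'])
cv2.imwrite('pics/w5.png',im[150:,80:560,::-1])
E
```

```text
56.53570690576908 [-1.31484989 -1.12396561  5.56509729] [521.1711561  409.6439267   -9.73881844]
```

View pics/w5.png

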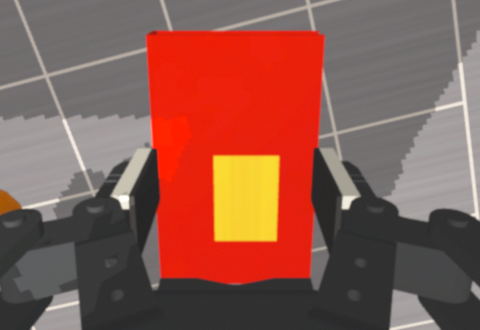

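The pads appear wedged on the cover's top edges: the width is 56.5 mm with 5.5 N up. So the tips are at about 11 mm; I'll reopen and go 7 mm lower.

Call:
{"fn": "servo_tool", "kwargs": {
  "rows": [
    [0.9,0,0,0,0,0,0],
    [0.9,0,0,0,0,0,0],
    [0.9,0,0,0,0,0,0],
    [0.9,0,0,0,0,0,0],
    [0.9,0,0,0.2,0,0,0],
    [0.9,0,0,0.2,0,0,0],
    [0.9,0,0,0.1,0,0,0],
    [0.9,0,0,0,0,0,0]
  ]
}}

```text
clock: 11.6
position: [520.7, 409.1, -16.0]
ee_rot: [0.128, 0.992, -0.001, 0.0]
contact_force: [-0.7, -0.9, -0.8]
gripper_width: 76.9
```

Call:
{"fn": "servo_tool", "kwargs": {
  "rows": [
    [0.9,0,0,0.1,0,0,0],
    [0.9,0,0,0.1,0,0,0],
    [0.9,0,0,0,0,0,0]
  ]
}}

```text
clock: 11.9
position: [520.7, 409.1, -17.8]
ee_rot: [0.128, 0.992, -0.0, 0.0]
contact_force: [-0.3, 0.9, -0.0]
gripper_width: 77.0
```

Call:
{"fn": "servo_tool", "kwargs": {
  "rows": [
    [0.6,0,0,0,0,0,0],
    [0.6,0,0,0,0,0,0],
    [0.6,0,0,0,0,0,0],
    [0.6,0,0,0,0,0,0]
  ]
}}

```text
clock: 12.3
position: [521.1, 409.6, -17.1]
ee_rot: [0.128, 0.992, 0.0, 0.001]
contact_force: [-1.1, 0.3, 3.7]
gripper_width: 58.4
```

Call:
{"fn": "servo_tool", "kwargs": {
  "rows": [
    [0.5,0,0,-0.1,0,0,0],
    [0.5,0,0,-0.2,0,0,0],
    [0.5,0,0,-0.5,0,0,0],
    [0.5,0,0,-1,0,0,0],
    [0.5,0,0,-1,0,0,0],
    [0.5,0,0,0,0,0,0],
    [0.5,0,0,0,0,0,0]
  ]
}}

```text
clock: 13.0
position: [520.9, 409.5, 11.1]
ee_rot: [0.128, 0.992, 0.0, 0.001]
contact_force: [0.1, 0.5, -0.7]
gripper_width: 58.2
```

```bash
python3 - <<'E'
from h import *
im,K,E=cam('wrist');avg(4)
ims=cam('side')[0]
o=np.zeros((480,800,3),np.uint8);o[:,:480]=im[:,80:560];o[:320,480:]=cv2.resize(ims[165:225,250:310],(320,320),interpolation=cv2.INTER_CUBIC);cv2.imwrite('pics/w6.png',o[...,::-1])
E
```

```text
t 13.2 pos [520.6 409.   10.1] sd [0.1 0.1 0.2] F [ 0.07 -0.29 -0.79] yaw [-0.967  0.254 -0.   ] zax [-0.    -0.001 -1.   ] w 58.1
```

View pics/w6.png

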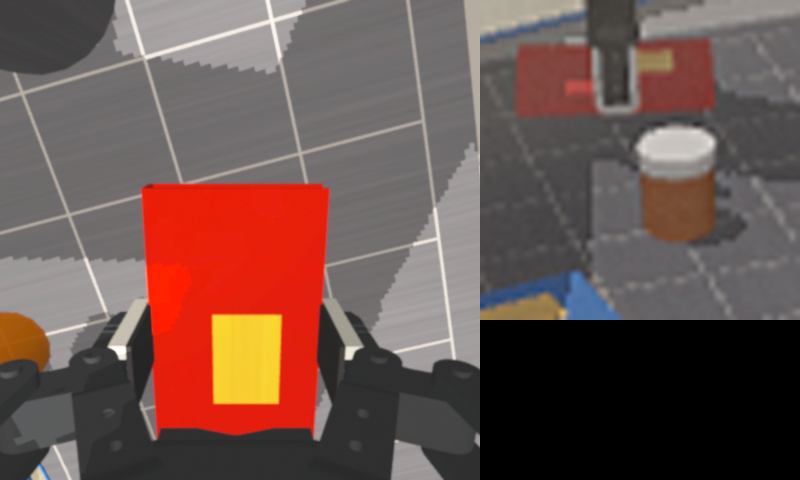

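The book is held: 58 mm wide, about −0.8 N, lifted clear in both views. Its centre is about 23 mm above the reported TCP. Next I'll carry it to above the red pile.

```bash
python3 - <<'E'
from h import *
goto(588.3,-57,130,177.5)
E
```

```text
t 13.3 pos [520.6 409.    9.9] turn [-8.00e-02  1.00e-02 -1.22e+01] then shift [ -8.8  -46.26 -12.01] F [ 0.8 -0.1 -0.8] w 58.1
```

Call:
{"fn": "servo_tool", "kwargs": {
  "rows": [
    [0.5,0,0,-4,0,0,-6.1],
    [0.5,0,0,-4,0,0,-6.1],
    [0.5,0,0,-4,0,0,0],
    [0.5,-1,-5,0,0,0,0],
    [0.5,-1,-5,0,0,0,0],
    [0.5,-1,-5,0,0,0,0],
    [0.5,-1,-5,0,0,0,0],
    [0.5,-1,-5,0,0,0,0],
    [0.5,-1,-5,0,0,0,0],
    [0.5,-1,-5,0,0,0,0],
    [0.5,-1,-5,0,0,0,0],
    [0.5,-0.8,-5,0,0,0,0]
  ]
}}

```text
clock: 14.5
position: [587.8, -37.6, 130.7]
ee_rot: [0.022, 1.0, -0.0, 0.0]
contact_force: [1.6, 0.7, -1.1]
gripper_width: 57.8
```

Call:
{"fn": "servo_tool", "kwargs": {
  "rows": [
    [0.5,0,-1,0,0,0,0],
    [0.5,0,0,0,0,0,0],
    [0.5,0,0,0,0,0,0]
  ]
}}

```text
clock: 14.8
position: [587.2, -45.1, 130.6]
ee_rot: [0.022, 1.0, -0.0, 0.0]
contact_force: [-0.6, -0.1, -1.1]
gripper_width: 58.2
```

```bash
python3 - <<'E'
from h import *
goto(588.3,-57,65,177.5)
im,K,E=cam('wrist');cv2.imwrite('pics/w7.png',im[...,::-1])
np.savez('w7.npz',K=K,E=E)
im=cam('top')[0];cv2.imwrite('pics/t7.png',im[...,::-1])
E
```

```text
t 14.8 pos [587.2 -45.1 130.6] turn [-0.03  0.01  0.  ] then shift [-0.16 -1.18  6.56] F [-0.6 -0.1 -1.1] w 58.2
```

View pics/w7.png

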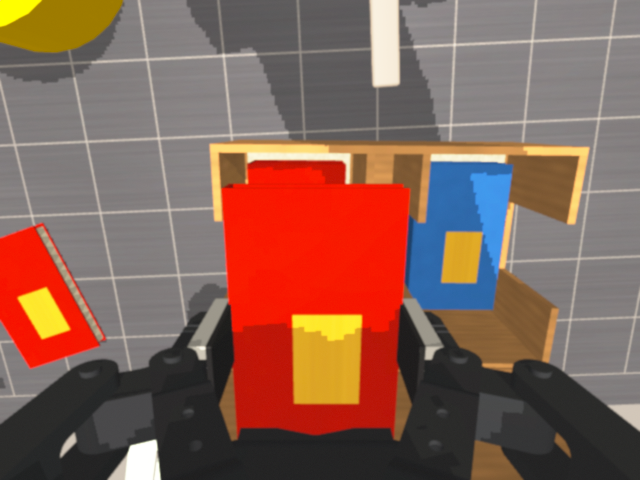

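```bash
python3 - <<'E'
from h import *
d=np.load('w7.npz');K,E=d['K'],d['E']
w=p2w([[211,143.5],[588,147]],K,E,82)[:,:2];print(w.round(1),np.hypot(*(w[0]-w[1])))
v=w[1]-w[0];yaw=np.arctan2(-v[0],v[1]);print('yaw',np.degrees(yaw));u=np.array([np.cos(yaw),np.sin(yaw)]);c=w.mean(0)+63*u;n=np.array([-u[1],u[0]])
print('carton',c,'red',c-53*n,'blue',c+53*n)
# model overlays: project pile top outlines & rim for hypotheses
for h in(22,28,34,40):
    q=[c+53*n+s*50*u+t*30*n for s,t in((-1,-1),(-1,1),(1,1),(1,-1))]
    print(h,w2p(np.c_[q,[h]*4],K,E).round(0).tolist(), w2p(np.c_[[c-53*n-50*u+30*n,c-53*n-50*u-30*n],[h]*2],K,E).round(0).tolist())
E
```

```text
[[524.  -93.9]
 [533.5  92.3]] 186.49646455284557
yaw -2.9370785000630866
carton [591.68248069  -4.02357625] red [588.96680084 -56.95395583] blue [594.39816055  48.90680334]
22 [[415.0, 162.0], [508.0, 163.0], [489.0, 305.0], [405.0, 305.0]] [[344.0, 162.0], [251.0, 161.0]]
28 [[418.0, 163.0], [513.0, 164.0], [492.0, 309.0], [406.0, 308.0]] [[345.0, 162.0], [250.0, 161.0]]
34 [[420.0, 164.0], [517.0, 165.0], [496.0, 313.0], [408.0, 312.0]] [[345.0, 163.0], [248.0, 162.0]]
40 [[422.0, 165.0], [522.0, 166.0], [500.0, 317.0], [410.0, 316.0]] [[346.0, 164.0], [247.0, 163.0]]
```

Overlaying the model, the blue corners at (511,163) and (494,310) fit a pile top near 28 mm, and the red front edge (248–346,161) fits 28–34 mm. The carton is at (591.5,−4) with yaw −2.9°.

```bash
python3 - <<'E'
from h import *
goto(588.8,-57,130,177.1)
E
```

```text
t 14.9 pos [587.3 -44.2 130.7] turn [-0.03  0.03  0.51] then shift [-0.21 -1.27  0.07] F [-0.3 -0.3 -1. ] w 58.2
```

Call:
{"fn": "servo_tool", "kwargs": {
  "rows": [
    [0.5,-0.2,-1.27,0,0,0,0.5],
    [0.5,0,0,0,0,0,0],
    [0.5,0,0,0,0,0,0],
    [0.5,0,0,0,0,0,0]
  ]
}}

```text
clock: 15.3
position: [588.8, -58.1, 130.7]
ee_rot: [0.026, 1.0, -0.0, 0.0]
contact_force: [-0.5, -0.3, -0.6]
gripper_width: 58.1
```

```bash
python3 - <<'E'
from h import *
goto(588.8,-57,25,177.1)
E
```

```text
t 15.3 pos [588.8 -58.1 130.7] turn [-0.04  0.02 -0.08] then shift [ 0.    0.11 10.57] F [-0.5 -0.3 -0.6] w 58.1
```

Call:
{"fn": "servo_tool", "kwargs": {
  "rows": [
    [0.5,0,0.1,2,0,0,0],
    [0.5,0,0,2.5,0,0,0],
    [0.5,0,0,2.5,0,0,0],
    [0.5,0,0,2,0,0,0],
    [0.5,0,0,1,0,0,0],
    [0.5,0,0,0.5,0,0,0],
    [0.5,0,0,0,0,0,0],
    [0.5,0,0,0,0,0,0]
  ]
}}

```text
clock: 16.1
position: [589.7, -57.4, 26.7]
ee_rot: [0.026, 1.0, -0.0, 0.001]
contact_force: [0.3, 0.3, -0.4]
gripper_width: 57.8
```

```bash
python3 - <<'E'
from h import *
avg(4);goto(588.8,-57,10,177.1)
E
```

```text
t 16.25 pos [589.7 -57.4  26.8] sd [0.1 0.  0.1] F [-0.16  0.56 -0.75] yaw [-0.999  0.052 -0.003] zax [ 0.003 -0.001 -1.   ] w 58.0
t 16.3 pos [589.4 -57.4  26.6] turn [-0.02  0.12 -0.09] then shift [0.06 0.04 1.66] F [ 0.6 -0.5  0.6] w 58.4
```

Call:
{"fn": "servo_tool", "kwargs": {
  "rows": [
    [0.5,0.06,0.04,0.3,0,0,0],
    [0.5,0,0,0.3,0,0,0],
    [0.5,0,0,0.2,0,0,0],
    [0.5,0,0,0.1,0,0,0],
    [0.5,0,0,0,0,0,0]
  ]
}}

```text
clock: 16.8
position: [588.8, -56.9, 22.7]
ee_rot: [0.026, 1.0, -0.001, 0.001]
contact_force: [-11.3, 3.1, 30.5]
gripper_width: 58.2
```

Call:
{"fn": "servo_tool", "kwargs": {
  "rows": [
    [0.5,0,0,0.1,0,0,0],
    [0.5,0,0,0.1,0,0,0],
    [0.5,0,0,0,0,0,0]
  ]
}}

```text
clock: 17.1
position: [588.8, -56.9, 22.6]
ee_rot: [0.025, 1.0, -0.001, 0.002]
contact_force: [-14.5, 5.1, 40.1]
gripper_width: 58.4
```

Call:
{"fn": "servo_tool", "kwargs": {
  "rows": [
    [0.5,0,0,0.1,0,0,0],
    [0.5,0,0,0.1,0,0,0],
    [0.5,0,0,0,0,0,0]
  ]
}}

```text
clock: 17.4
position: [588.9, -56.9, 22.6]
ee_rot: [0.025, 1.0, -0.001, 0.002]
contact_force: [-18.9, 5.6, 50.9]
gripper_width: 58.4
```

Contact came earlier than expected, at TCP 22.7 (book underside about 40 mm), and my queued steps pressed to 51 N. Backing off at once.

Call:
{"fn": "servo_tool", "kwargs": {
  "rows": [
    [0.5,0,0,-0.4,0,0,0],
    [0.5,0,0,-0.4,0,0,0],
    [0.5,0,0,-0.1,0,0,0],
    [0.5,0,0,0,0,0,0]
  ]
}}

```text
clock: 17.8
position: [588.9, -56.9, 22.8]
ee_rot: [0.026, 1.0, -0.001, 0.001]
contact_force: [-3.2, 1.4, 9.5]
gripper_width: 58.3
```

```bash
python3 - <<'E'
from h import *
avg(4)
im,K,E=cam('wrist');im2=cam('side')[0]
o=np.zeros((480,800,3),np.uint8);o[:,:400]=im[:,120:520];o[:360,400:]=cv2.resize(im2[190:310,300:433],(400,360),interpolation=cv2.INTER_CUBIC);cv2.imwrite('pics/w8.png',o[...,::-1])
E
```

```text
t 17.95 pos [588.9 -56.9  22.8] sd [0. 0. 0.] F [-3.18  0.68 10.64] yaw [-0.999  0.052 -0.001] zax [ 0.001 -0.001 -1.   ] w 58.2
```

View pics/w8.png

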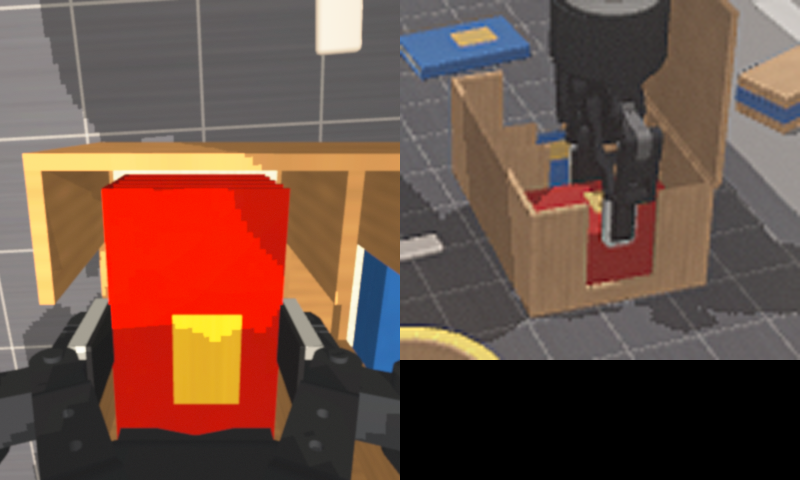

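The side view shows the book resting on the red stack in the cut, with no gap. In the wrist view its edges are parallel with the stack's. I'll take off the load, then open.

Call:
{"fn": "servo_tool", "kwargs": {
  "rows": [
    [0.5,0,0,-0.1,0,0,0],
    [0.5,0,0,-0.05,0,0,0],
    [0.5,0,0,0,0,0,0]
  ]
}}

```text
clock: 18.4
position: [588.8, -56.9, 22.9]
ee_rot: [0.026, 1.0, -0.0, 0.0]
contact_force: [2.3, 0.6, 1.4]
gripper_width: 58.1
```

Call:
{"fn": "servo_tool", "kwargs": {
  "rows": [
    [0.75,0,0,0,0,0,0],
    [0.85,0,0,0,0,0,0],
    [0.9,0,0,0,0,0,0],
    [0.9,0,0,0,0,0,0],
    [0.9,0,0,0,0,0,0],
    [0.9,0,0,-0.5,0,0,0],
    [0.9,0,0,-3,0,0,0],
    [0.9,0,0,-5,0,0,0],
    [0.9,0,0,-3.5,0,0,0],
    [0.9,0,0,0,0,0,0]
  ]
}}

```text
clock: 19.4
position: [592.1, -56.8, 150.2]
ee_rot: [0.026, 1.0, 0.0, 0.007]
contact_force: [0.5, -0.1, 0.5]
gripper_width: 76.9
```

```bash
python3 - <<'E'
from h import *
print(*books(),sep='\n')
goto(415.5,218.5,120,189)
im,K,E=cam('wrist');cv2.imwrite('pics/w9.png',im[...,::-1]);np.savez('w9.npz',K=K,E=E)
for c in blobs(mask(im,'red'),3000): print(rect(c,K,E,52),fitbook(c,K,E,zc=46,g=(588,-57,0,0,-3)))
E
```

```text
('red', array([592. , -58.4,  -2. ]), np.float64(0.134))
('red', array([ 633.6, -258.1,   16.1]), np.float64(0.04))
('blue', array([598.7,  50.4,  -1.9]), np.float64(0.103))
t 19.45 pos [590.  -56.7 146.9] turn [-1.000e-02  4.500e-01 -1.199e+01] then shift [12.93 29.91  2.69] F [ 1.1 -0.6 -1.5] w 76.7
(616.4, -226.4, 86.3, 58.2, 16.7) (array([588., -57.,  -3.]), np.float64(1.0))
(587.4, -56.9, 100.9, 59.4, -2.9) (array([587.8, -56.8,  -2.9]), np.float64(0.008))
```

View pics/w9.png

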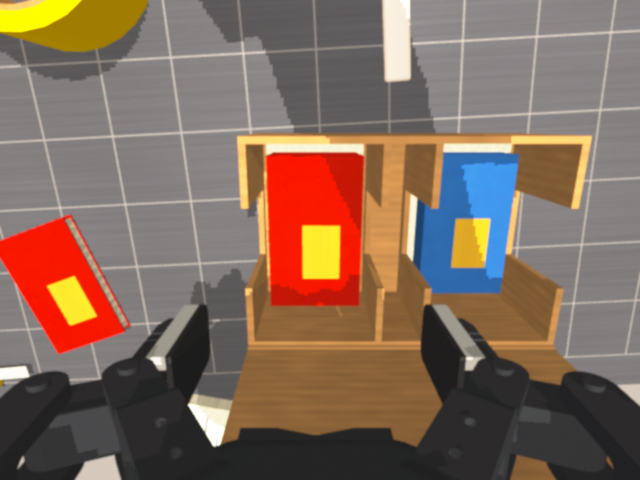

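The red book is seated at (587.8,−56.8,−2.9°) with a 0.8 % silhouette error, in line with the carton. Blue next; 12 pictures viewed so far.

Call:
{"fn": "servo_tool", "kwargs": {
  "rows": [
    [0.9,0,0,0,0,0.4,-6],
    [0.9,0,0,0,0,0,-6],
    [0.9,1.85,4.3,0.3,0,0,0],
    [0.9,1.85,4.3,0.4,0,0,0],
    [0.9,1.85,4.3,0.4,0,0,0],
    [0.9,1.85,4.3,0.4,0,0,0],
    [0.9,1.85,4.3,0.4,0,0,0],
    [0.9,1.85,4.3,0.4,0,0,0],
    [0.9,1.85,4.1,0.4,0,0,0],
    [0.9,0,0,0,0,0,0],
    [0.9,0,0,0,0,0,0]
  ]
}}

```text
clock: 20.6
position: [412.1, 218.2, 116.0]
ee_rot: [-0.08, 0.997, -0.001, -0.004]
contact_force: [0.8, 1.0, 0.4]
gripper_width: 76.7
```

```bash
cat >> h.py <<'E'
def wb(z=-17.5):
    avg(3)
    for q in books('wrist'):
        print(q); yaw=q[1][2]+180
        s=read_state()
        if np.hypot(*(q[1][:2]-s['position'][:2]))<90: goto(q[1][0],q[1][1],z,yaw)
E
python3 -c "
from h import *
wb()"
```

```text
t 20.7 pos [412.7 217.7 116.2] sd [0.4 0.4 0.2] F [-0.05  0.35  0.18] yaw [-0.988 -0.157  0.009] zax [-0.008 -0.003 -1.   ] w 76.8
('blue', array([415.4, 218.4,   9.2]), np.float64(0.013))
t 20.8 pos [413.7 217.  116.7] turn [-0.02 -0.43 -0.32] then shift [-0.19  0.11 13.42] F [ 0.5 -0.2  0.1] w 76.8
```

Call:
{"fn": "servo_tool", "kwargs": {
  "rows": [
    [0.9,-0.2,0.1,0,0,-0.4,-0.3],
    [0.9,0,0,3,0,0,0],
    [0.9,0,0,3.5,0,0,0],
    [0.9,0,0,2.5,0,0,0],
    [0.9,0,0,1,0,0,0],
    [0.9,0,0,0,0,0,0],
    [0.9,0,0,0,0,0,0]
  ]
}}

```text
clock: 21.5
position: [416.1, 219.8, 17.9]
ee_rot: [-0.081, 0.997, 0.001, 0.001]
contact_force: [0.8, -0.5, 0.3]
gripper_width: 77.0
```

```bash
python3 -c "
from h import *
wb()"
```

```text
t 21.6 pos [416.2 220.   18.2] sd [0.  0.1 0.2] F [ 0.27 -0.44  0.79] yaw [-0.987 -0.162 -0.002] zax [ 0.002  0.002 -1.   ] w 76.9
('blue', array([414.9, 218.5,   9.1]), np.float64(0.006))
t 21.7 pos [415.9 220.   18.3] turn [0.11 0.15 0.21] then shift [ 0.12 -0.14  3.58] F [-0.4  0.3 -0. ] w 76.6
```

Call:
{"fn": "servo_tool", "kwargs": {
  "rows": [
    [0.9,0.1,-0.14,1.2,0.1,0.1,0.2],
    [0.9,0,0,1,0,0,0],
    [0.9,0,0,0.8,0,0,0],
    [0.9,0,0,0.4,0,0,0],
    [0.9,0,0,0.1,0,0,0],
    [0.9,0,0,0,0,0,0]
  ]
}}

```text
clock: 22.3
position: [414.5, 217.9, -18.0]
ee_rot: [-0.079, 0.997, -0.001, -0.001]
contact_force: [1.0, -0.0, 0.5]
gripper_width: 77.3
```

Call:
{"fn": "servo_tool", "kwargs": {
  "rows": [
    [0.6,0,0,0,0,0,0],
    [0.6,0,0,0,0,0,0],
    [0.6,0,0,0,0,0,0],
    [0.6,0,0,0,0,0,0],
    [0.5,0,0,0,0,0,0]
  ]
}}

```text
clock: 22.8
position: [414.7, 218.2, -17.0]
ee_rot: [-0.08, 0.997, -0.0, -0.0]
contact_force: [-1.2, 0.1, 6.1]
gripper_width: 58.1
```

Call:
{"fn": "servo_tool", "kwargs": {
  "rows": [
    [0.5,0,0,-0.1,0,0,0],
    [0.5,0,0,-0.3,0,0,0],
    [0.5,0,0,-1,0,0,0],
    [0.5,0,0,-1.4,0,0,0],
    [0.5,0,0,0,0,0,0],
    [0.5,0,0,0,0,0,0]
  ]
}}

```text
clock: 23.4
position: [414.6, 218.1, 10.5]
ee_rot: [-0.079, 0.997, -0.0, -0.0]
contact_force: [-0.1, -0.1, -1.4]
gripper_width: 58.2
```

```bash
cat >> h.py <<'E'
def held(col,dz=23.5):
    "book pose in hand, relative to TCP; then the move that puts the BOOK centre at target"
    im,K,E=cam('wrist');s=read_state();p=s['position']
    for c in blobs(mask(im,col),3000):
        q,f=fitbook(c,K,E,zc=p[2]+dz,g=(p[0],p[1],0,0,np.degrees(np.arctan2(*R.from_quat(s['ee_rot']).apply([-1,0,0])[1::-1]))))
        if f<.2: ty=np.degrees(np.arctan2(*R.from_quat(s['ee_rot']).apply([-1,0,0])[1::-1]));print('held',q,f,'offset',(q[:2]-p[:2]).round(1),'dyaw',round(q[2]-ty,1))
E
python3 -c "
from h import *
avg(2);held('blue');goto(594.2,49,130,177.1)"
```

```text
t 23.45 pos [414.4 217.9  10.3] sd [0.1 0.2 0.2] F [ 0.23  0.14 -1.04] yaw [-0.987 -0.158  0.001] zax [-0.001 -0.001 -1.   ] w 58.6
held [414.7 217.6   9.1] 0.036 offset [0.6 0. ] dyaw 0.0
t 23.55 pos [414.1 217.6   9.7] turn [-0.13 -0.12 11.99] then shift [-18.84 -15.92 -12.03] F [-0.5  0.3 -1.4] w 58.2
```

Call:
{"fn": "servo_tool", "kwargs": {
  "rows": [
    [0.5,0,0,-4,0,0,6],
    [0.5,0,0,-4,0,0,6],
    [0.5,0,0,-4,0,0,0],
    [0.5,-3.1,-2.65,0,0,0,0],
    [0.5,-3.1,-2.65,0,0,0,0],
    [0.5,-3.1,-2.65,0,0,0,0],
    [0.5,-3.1,-2.65,0,0,0,0],
    [0.5,-3.1,-2.65,0,0,0,0],
    [0.5,-3.3,-2.65,0,0,0,0],
    [0.5,0,0,0,0,0,0],
    [0.5,0,0,0,0,0,0],
    [0.5,0,0,0,0,0,0]
  ]
}}

```text
clock: 24.75
position: [593.3, 50.1, 129.5]
ee_rot: [0.025, 1.0, -0.001, -0.001]
contact_force: [0.6, 0.1, -0.0]
gripper_width: 58.4
```

```bash
python3 -c "
from h import *
avg(3);held('blue');goto(593.8,49,25,177.1)"
```

```text
t 24.85 pos [593.4  50.4 129.8] sd [0.1 0.2 0.3] F [ 0.27  0.35 -0.48] yaw [-0.999  0.05   0.002] zax [-0.002 -0.002 -1.   ] w 58.2
held [587.1  51.2  -2.9] 0.041 offset [-6.6  0.5] dyaw -0.1
t 24.95 pos [593.7  50.7 130.5] turn [-0.09 -0.06  0.09] then shift [-0.02 -0.17 10.55] F [ 0.9 -0.8 -0.6] w 57.7
```

Call:
{"fn": "servo_tool", "kwargs": {
  "rows": [
    [0.5,0,-0.17,2,0,0,0],
    [0.5,0,0,2.5,0,0,0],
    [0.5,0,0,2.5,0,0,0],
    [0.5,0,0,2,0,0,0],
    [0.5,0,0,1,0,0,0],
    [0.5,0,0,0.3,0,0,0],
    [0.5,0,0,0,0,0,0],
    [0.5,0,0,0,0,0,0]
  ]
}}

```text
clock: 25.75
position: [595.0, 48.3, 28.4]
ee_rot: [0.025, 1.0, -0.001, 0.001]
contact_force: [-1.1, -0.2, -0.7]
gripper_width: 58.1
```

```bash
python3 -c "
from h import *
avg(3);goto(593.8,49,13,177.1)"
```

```text
t 25.85 pos [594.9  48.2  28.4] sd [0.1 0.  0. ] F [-0.64 -0.04 -0.72] yaw [-0.999  0.05  -0.001] zax [ 0.001 -0.001 -1.   ] w 58.3
t 25.9 pos [594.7  48.1  28.3] turn [-0.06  0.05  0.01] then shift [0.1  0.08 1.53] F [ 0.2  0.4 -0.9] w 58.0
```

Call:
{"fn": "servo_tool", "kwargs": {
  "rows": [
    [0.5,0.1,0.08,0.3,0,0,0],
    [0.5,0,0,0.3,0,0,0],
    [0.5,0,0,0,0,0,0]
  ]
}}

```text
clock: 26.2
position: [592.7, 48.6, 20.7]
ee_rot: [0.025, 1.0, -0.001, -0.001]
contact_force: [-0.7, -0.1, -0.9]
gripper_width: 58.2
```

Call:
{"fn": "servo_tool", "kwargs": {
  "rows": [
    [0.5,0.0,0,0.2,0,0,0],
    [0.5,0,0,0.2,0,0,0],
    [0.5,0,0,0,0,0,0]
  ]
}}

```text
clock: 26.5
position: [592.9, 48.7, 16.8]
ee_rot: [0.025, 1.0, -0.001, -0.001]
contact_force: [0.0, -0.1, -0.6]
gripper_width: 58.2
```

Call:
{"fn": "servo_tool", "kwargs": {
  "rows": [
    [0.5,-0.05,0,0.2,0,0,0],
    [0.5,0,0,0.1,0,0,0],
    [0.5,0,0,0,0,0,0]
  ]
}}

```text
clock: 26.8
position: [593.5, 48.7, 14.0]
ee_rot: [0.025, 1.0, -0.001, -0.001]
contact_force: [-0.1, -0.8, -1.2]
gripper_width: 58.5
```

Call:
{"fn": "servo_tool", "kwargs": {
  "rows": [
    [0.5,0,0,0.1,0,0,0],
    [0.5,0,0,0.05,0,0,0],
    [0.5,0,0,0,0,0,0]
  ]
}}

```text
clock: 27.1
position: [593.6, 48.7, 12.7]
ee_rot: [0.025, 1.0, -0.001, -0.001]
contact_force: [0.4, -0.5, -0.7]
gripper_width: 58.1
```

Call:
{"fn": "servo_tool", "kwargs": {
  "rows": [
    [0.5,0,0,0.1,0,0,0],
    [0.5,0,0,0.05,0,0,0],
    [0.5,0,0,0,0,0,0]
  ]
}}

```text
clock: 27.4
position: [593.8, 48.7, 11.9]
ee_rot: [0.025, 1.0, -0.001, -0.0]
contact_force: [-1.9, -0.5, 4.9]
gripper_width: 57.9
```

Call:
{"fn": "servo_tool", "kwargs": {
  "rows": [
    [0.5,0,0,0.1,0,0,0],
    [0.5,0,0,0,0,0,0]
  ]
}}

```text
clock: 27.6
position: [593.8, 48.8, 11.8]
ee_rot: [0.025, 1.0, -0.001, -0.0]
contact_force: [-4.1, 0.9, 9.6]
gripper_width: 58.4
```

Call:
{"fn": "servo_tool", "kwargs": {
  "rows": [
    [0.5,0,0,-0.15,0,0,0],
    [0.5,0,0,0,0,0,0],
    [0.75,0,0,0,0,0,0],
    [0.85,0,0,0,0,0,0],
    [0.9,0,0,0,0,0,0],
    [0.9,0,0,0,0,0,0],
    [0.9,0,0,0,0,0,0],
    [0.9,0,0,-0.5,0,0,0],
    [0.9,0,0,-3,0,0,0],
    [0.9,0,0,-5,0,0,0],
    [0.9,0,0,-4.5,0,0,0],
    [0.9,0,0,0,0,0,0]
  ]
}}

```text
clock: 28.8
position: [598.5, 49.8, 150.0]
ee_rot: [0.025, 1.0, 0.001, 0.007]
contact_force: [0.9, -0.5, 0.5]
gripper_width: 76.8
```

```bash
cat >> h.py <<'E'
def chk(col,top,g):
    im,K,E=cam('wrist')
    for c in blobs(mask(im,col),3000):
        f=fitbook(c,K,E,zc=top-6,g=(g[0],g[1],0,0,-2.9))
        if f[1]<.3: print(col,f)
E
python3 -c "
from h import *
avg(2);chk('blue',41,(594,49));chk('red',52,(588,-57));print(*books(),sep='\n');goto(637.5,263,120,183.7)"
```

```text
t 28.85 pos [597.3  49.7 148.1] sd [1.2 0.1 1.9] F [ 0.78 -0.42 -0.43] yaw [-0.999  0.05  -0.011] zax [ 0.011  0.001 -1.   ] w 77.1
blue (array([594.2,  48.7,  -2.8]), np.float64(0.024))
red (array([587.6, -58.8,  -1.8]), np.float64(0.071))
('red', array([598.6, -58.8,  -0.8]), np.float64(0.104))
('red', array([ 633.6, -258.1,   17. ]), np.float64(0.031))
t 29.05 pos [592.7  48.6 140.2] turn [-0.14 -0.24 -6.61] then shift [-5.85 21.1   2.02] F [ 0.5  0.4 -0.3] w 77.3
```

Call:
{"fn": "servo_tool", "kwargs": {
  "rows": [
    [0.9,0,4.2,0,0,0,-3.3],
    [0.9,0,4.2,0,0,0,-3.3],
    [0.9,-1.9,4.2,0.6,0,0,0],
    [0.9,-1.9,4.2,0.7,0,0,0],
    [0.9,-1.7,4.2,0.7,0,0,0],
    [0.9,0,0,0,0,0,0],
    [0.9,0,0,0,0,0,0],
    [0.9,0,0,0,0,0,0]
  ]
}}

```text
clock: 29.85
position: [641.7, 261.1, 120.2]
ee_rot: [-0.032, 0.999, -0.002, -0.002]
contact_force: [0.5, -0.2, -1.0]
gripper_width: 77.1
```

```bash
python3 -c "
from h import *
wb()"
```

```text
t 29.95 pos [641.9 260.9 120.8] sd [0.2 0.1 0.5] F [ 0.58 -0.27  0.03] yaw [-0.998 -0.064  0.003] zax [-0.002 -0.003 -1.   ] w 76.6
('blue', array([603.6, 270. ,   3.5]), np.float64(0.006))
t 30.05 pos [642.3 261.  121.9] turn [-0.08 -0.05  0.13] then shift [ 3.81  1.14 13.94] F [-1.  -0.5 -0.3] w 77.1
```

The blue book has been knocked from (637,263) to (603.6,270). The close-up fit caught it, so I'm following it.

Call:
{"fn": "servo_tool", "kwargs": {
  "rows": [
    [0.9,1.9,0.57,0,0,0,0],
    [0.9,1.9,0.57,2,0,0,0],
    [0.9,0,0,4,0,0,0],
    [0.9,0,0,3,0,0,0],
    [0.9,0,0,1,0,0,0],
    [0.9,0,0,0,0,0,0],
    [0.9,0,0,0,0,0,0],
    [0.9,0,0,0,0,0,0]
  ]
}}

```text
clock: 30.85
position: [605.0, 271.6, 23.5]
ee_rot: [-0.032, 0.999, 0.0, 0.001]
contact_force: [-0.8, -0.7, 0.8]
gripper_width: 77.0
```

```bash
python3 -c "
from h import *
wb()"
```

```text
t 30.95 pos [604.8 271.5  23.3] sd [0.2 0.1 0.2] F [-0.42 -0.47  0.17] yaw [-0.998 -0.065 -0.002] zax [ 0.002  0.    -1.   ] w 76.5
('blue', array([603.6, 270.1,   3.5]), np.float64(0.005))
t 31.05 pos [604.1 271.2  22.5] turn [-0.03  0.02  0.2 ] then shift [ 0.06 -0.1   4.  ] F [ 0.5  0.3 -0.6] w 76.7
```

Call:
{"fn": "servo_tool", "kwargs": {
  "rows": [
    [0.9,0.05,-0.1,1.5,0,0,0.2],
    [0.9,0,0,1.2,0,0,0],
    [0.9,0,0,0.8,0,0,0],
    [0.9,0,0,0.3,0,0,0],
    [0.9,0,0,0.1,0,0,0],
    [0.9,0,0,0,0,0,0],
    [0.9,0,0,0,0,0,0]
  ]
}}

```text
clock: 31.75
position: [603.4, 270.0, -17.2]
ee_rot: [-0.031, 1.0, -0.001, -0.0]
contact_force: [-0.2, -0.5, -0.3]
gripper_width: 76.6
```

Call:
{"fn": "servo_tool", "kwargs": {
  "rows": [
    [0.6,0,0,0,0,0,0],
    [0.6,0,0,0,0,0,0],
    [0.6,0,0,0,0,0,0],
    [0.6,0,0,0,0,0,0],
    [0.5,0,0,0,0,0,0]
  ]
}}

```text
clock: 32.25
position: [603.7, 270.3, -16.6]
ee_rot: [-0.031, 1.0, -0.0, 0.0]
contact_force: [-1.1, 0.2, 5.6]
gripper_width: 58.3
```

Call:
{"fn": "servo_tool", "kwargs": {
  "rows": [
    [0.5,0,0,-0.1,0,0,0],
    [0.5,0,0,-0.3,0,0,0],
    [0.5,0,0,-1,0,0,0],
    [0.5,0,0,-1.4,0,0,0],
    [0.5,0,0,0,0,0,0],
    [0.5,0,0,0,0,0,0]
  ]
}}

```text
clock: 32.85
position: [603.4, 270.1, 11.2]
ee_rot: [-0.03, 1.0, -0.0, -0.0]
contact_force: [-0.3, -1.5, -0.5]
gripper_width: 58.1
```

```bash
python3 -c "
from h import *
avg(2);held('blue');goto(594.0,49,130,177.1)"
```

```text
t 32.9 pos [603.2 270.   10.9] sd [0.2 0.1 0.3] F [-0.23 -0.93 -0.27] yaw [-0.998 -0.061  0.001] zax [-0.001 -0.001 -1.   ] w 58.4
held [603.1 269.7   3.6] 0.035 offset [0.4 0.1] dyaw 0.1
t 33.0 pos [602.7 269.6  10. ] turn [-0.12 -0.11  6.39] then shift [ -0.24 -22.08 -12.  ] F [-0.4 -0.7  0.5] w 58.1
```

Call:
{"fn": "servo_tool", "kwargs": {
  "rows": [
    [0.5,0,0,-4,0,0,3.2],
    [0.5,0,0,-4,0,0,3.2],
    [0.5,0,0,-4,0,0,0],
    [0.5,0,-4.4,0,0,0,0],
    [0.5,0,-4.4,0,0,0,0],
    [0.5,0,-4.4,0,0,0,0],
    [0.5,0,-4.4,0,0,0,0],
    [0.5,0,-4.4,0,0,0,0],
    [0.5,0,0,0,0,0,0],
    [0.5,0,0,0,0,0,0],
    [0.5,0,0,0,0,0,0],
    [0.5,0,0,0,0,0,0]
  ]
}}

```text
clock: 34.2
position: [592.2, 51.5, 130.5]
ee_rot: [0.024, 1.0, -0.001, -0.001]
contact_force: [0.2, 0.0, -1.0]
gripper_width: 57.9
```

```bash
python3 -c "
from h import *
goto(594,49,45,177.1)"
```

```text
t 34.2 pos [592.2  51.5 130.5] turn [-0.1  -0.07  0.09] then shift [-0.19 -0.24  8.55] F [ 0.2  0.  -1. ] w 57.9
```

Call:
{"fn": "servo_tool", "kwargs": {
  "rows": [
    [0.5,-0.1,-0.22,1.5,0,0,0.1],
    [0.5,0,0,2.5,0,0,0],
    [0.5,0,0,2.5,0,0,0],
    [0.5,0,0,1.5,0,0,0],
    [0.5,0,0,0.5,0,0,0],
    [0.5,0,0,0,0,0,0],
    [0.5,0,0,0,0,0,0],
    [0.5,0,0,0,0,0,0]
  ]
}}

```text
clock: 35.0
position: [593.8, 48.4, 46.9]
ee_rot: [0.026, 1.0, -0.0, 0.001]
contact_force: [0.3, -0.1, -0.8]
gripper_width: 57.5
```

```bash
python3 -c "
from h import *
avg(3);goto(594,49,27,177.1)"
```

```text
t 35.1 pos [593.6  48.3  46.8] sd [0.1 0.1 0.1] F [-0.29 -0.29 -0.71] yaw [-0.999  0.052 -0.001] zax [ 0.001 -0.001 -1.   ] w 58.2
t 35.15 pos [593.4  48.1  46.6] turn [-0.06  0.02 -0.09] then shift [-0.06  0.09  1.96] F [-0.9 -0.1 -0.9] w 57.8
```

Call:
{"fn": "servo_tool", "kwargs": {
  "rows": [
    [0.5,-0.1,0.08,0.6,0,0,0],
    [0.5,0,0,0.6,0,0,0],
    [0.5,0,0,0.3,0,0,0],
    [0.5,0,0,0.2,0,0,0],
    [0.5,0,0,0,0,0,0],
    [0.5,0,0,0,0,0,0]
  ]
}}

```text
clock: 35.75
position: [594.0, 48.6, 28.7]
ee_rot: [0.026, 1.0, -0.001, -0.001]
contact_force: [-0.3, -0.9, -0.9]
gripper_width: 58.1
```

Call:
{"fn": "servo_tool", "kwargs": {
  "rows": [
    [0.5,0,0,0.2,0,0,0],
    [0.5,0,0,0.1,0,0,0],
    [0.5,0,0,0,0,0,0]
  ]
}}

```text
clock: 36.05
position: [593.8, 48.6, 25.6]
ee_rot: [0.026, 1.0, -0.001, -0.001]
contact_force: [1.1, 0.4, -0.5]
gripper_width: 58.1
```

Call:
{"fn": "servo_tool", "kwargs": {
  "rows": [
    [0.5,0,0,0.1,0,0,0],
    [0.5,0,0,0.05,0,0,0],
    [0.5,0,0,0,0,0,0]
  ]
}}

```text
clock: 36.35
position: [594.0, 48.6, 24.3]
ee_rot: [0.026, 1.0, -0.001, -0.001]
contact_force: [0.7, -0.8, -0.7]
gripper_width: 58.1
```

Call:
{"fn": "servo_tool", "kwargs": {
  "rows": [
    [0.5,0,0,0.1,0,0,0],
    [0.5,0,0,0.05,0,0,0],
    [0.5,0,0,0,0,0,0]
  ]
}}

```text
clock: 36.65
position: [594.0, 48.7, 24.2]
ee_rot: [0.026, 1.0, -0.001, -0.0]
contact_force: [-3.3, -0.1, 7.3]
gripper_width: 58.0
```

Call:
{"fn": "servo_tool", "kwargs": {
  "rows": [
    [0.5,0,0,-0.12,0,0,0],
    [0.5,0,0,0,0,0,0],
    [0.75,0,0,0,0,0,0],
    [0.85,0,0,0,0,0,0],
    [0.9,0,0,0,0,0,0],
    [0.9,0,0,0,0,0,0],
    [0.9,0,0,0,0,0,0],
    [0.9,0,0,-0.5,0,0,0],
    [0.9,0,0,-3,0,0,0],
    [0.9,0,0,-5,0,0,0],
    [0.9,0,0,-3.5,0,0,0],
    [0.9,0,0,0,0,0,0]
  ]
}}

```text
clock: 37.85
position: [597.9, 49.7, 150.9]
ee_rot: [0.026, 1.0, 0.001, 0.006]
contact_force: [0.3, -0.5, 0.5]
gripper_width: 76.6
```

```bash
python3 -c "
from h import *
avg(4);chk('blue',53,(594,49));print(*books(),sep='\n');goto(633.5,-258,130,196.7)"
```

```text
t 38.0 pos [595.4  49.2 146.8] sd [1.7 0.3 2.7] F [-0.23 -0.18 -0.61] yaw [-0.999  0.052 -0.004] zax [ 0.004  0.    -1.   ] w 76.9
blue (array([593.8,  48.9,  -3. ]), np.float64(0.021))
('red', array([597.4, -59. ,  -2.2]), np.float64(0.103))
('red', array([ 633.2, -257.7,   15.9]), np.float64(0.033))
t 38.15 pos [593.2  48.6 142.4] turn [ -0.12  -0.26 -19.71] then shift [  4.95 -30.52   1.24] F [-0.6  0.  -0.1] w 76.9
```

Call:
{"fn": "servo_tool", "kwargs": {
  "rows": [
    [0.9,0,-4.5,0,0,0,0],
    [0.9,0,-4.5,0,0,0,0],
    [0.9,0,-4.5,0,0,0,0],
    [0.9,0,-4.5,0,0,0,0],
    [0.9,0,-4.5,0,0,0,0],
    [0.9,0,-4.5,0,0,0,0],
    [0.9,0,0,0,0,0,-6.5],
    [0.9,0,0,0,0,0,-6.5],
    [0.9,0,0,0,0,0,-6.5],
    [0.9,0,0,0,0,0,0],
    [0.9,0,0,0,0,0,0]
  ]
}}

```text
clock: 39.25
position: [579.6, -220.7, 143.4]
ee_rot: [-0.142, 0.99, -0.001, -0.002]
contact_force: [-0.2, -0.4, 0.4]
gripper_width: 77.1
```

```bash
python3 -c "
from h import *
goto(633.5,-258,110,196.7);wb(110)"
```

```text
t 39.25 pos [ 579.6 -220.7  143.4] turn [-0.03 -0.19 -0.33] then shift [-4.09 -5.12  3.34] F [-0.2 -0.4  0.4] w 77.1
t 39.35 pos [ 579.7 -220.7  143.7] sd [0.1 0.  0.2] F [ 0.21 -0.33 -0.02] yaw [-0.959 -0.282  0.003] zax [-0.003 -0.002 -1.   ] w 76.8
('red', array([ 632.5, -257.4,   16.8]), np.float64(0.008))
t 39.45 pos [ 579.9 -220.6  144.2] turn [-0.06 -0.11 -0.33] then shift [-3.97 -5.04  3.42] F [ 0.3 -0.3 -0.5] w 76.8
```

Call:
{"fn": "servo_tool", "kwargs": {
  "rows": [
    [0.9,-2,-2.5,1.5,0,0,-0.3],
    [0.9,-2,-2.5,2.5,0,0,0],
    [0.9,0,0,3.5,0,0,0],
    [0.9,0,0,3.5,0,0,0],
    [0.9,0,0,1.2,0,0,0],
    [0.9,0,0,0,0,0,0],
    [0.9,0,0,0,0,0,0],
    [0.9,0,0,0,0,0,0]
  ]
}}

```text
clock: 40.25
position: [634.2, -257.7, 25.1]
ee_rot: [-0.146, 0.989, -0.002, 0.001]
contact_force: [-0.8, -0.8, -0.4]
gripper_width: 76.7
```

```bash
python3 -c "
from h import *
wb()"
```

```text
t 40.35 pos [ 633.9 -257.6   24.9] sd [0.2 0.1 0.2] F [-0.68 -0.26 -0.19] yaw [-0.957 -0.289 -0.002] zax [ 0.003 -0.003 -1.   ] w 76.9
('red', array([ 632.5, -257.3,   16.9]), np.float64(0.006))
t 40.45 pos [ 633.2 -257.5   23.9] turn [-0.14  0.03 -0.09] then shift [0.06 0.04 4.14] F [0.6 0.9 0.4] w 77.1
```

Call:
{"fn": "servo_tool", "kwargs": {
  "rows": [
    [0.9,0.05,0.04,1.6,-0.1,0,-0.1],
    [0.9,0,0,1.2,0,0,0],
    [0.9,0,0,0.8,0,0,0],
    [0.9,0,0,0.4,0,0,0],
    [0.9,0,0,0.1,0,0,0],
    [0.9,0,0,0,0,0,0],
    [0.9,0,0,0,0,0,0]
  ]
}}

```text
clock: 41.15
position: [632.2, -257.4, -18.2]
ee_rot: [-0.147, 0.989, -0.0, -0.0]
contact_force: [-0.2, 0.1, 0.5]
gripper_width: 77.0
```

Call:
{"fn": "servo_tool", "kwargs": {
  "rows": [
    [0.6,0,0,0,0,0,0],
    [0.6,0,0,0,0,0,0],
    [0.6,0,0,0,0,0,0],
    [0.6,0,0,0,0,0,0],
    [0.5,0,0,0,0,0,0]
  ]
}}

```text
clock: 41.65
position: [632.6, -257.4, -17.5]
ee_rot: [-0.147, 0.989, -0.0, 0.0]
contact_force: [-0.5, -0.1, 5.4]
gripper_width: 58.1
```

Call:
{"fn": "servo_tool", "kwargs": {
  "rows": [
    [0.5,0,0,-0.1,0,0,0],
    [0.5,0,0,-0.3,0,0,0],
    [0.5,0,0,-1,0,0,0],
    [0.5,0,0,-1.4,0,0,0],
    [0.5,0,0,0,0,0,0],
    [0.5,0,0,0,0,0,0]
  ]
}}

```text
clock: 42.25
position: [632.3, -257.3, 10.3]
ee_rot: [-0.147, 0.989, -0.0, 0.0]
contact_force: [0.3, 0.1, -0.7]
gripper_width: 58.0
```

```bash
python3 -c "
from h import *
avg(2);held('red');goto(588.4,-57,130,196.9)"
```

```text
t 42.3 pos [ 632.  -257.2   10. ] sd [0.3 0.1 0.4] F [ 0.14 -0.02 -1.21] yaw [-0.957 -0.291  0.001] zax [-0.001  0.    -1.   ] w 58.2
held [ 631.8 -257.1   16.7] 0.044 offset [0.4 0. ] dyaw -0.2
t 42.4 pos [ 631.4 -257.1    9. ] turn [ 0.06 -0.13 -0.01] then shift [ -1.7  20.4 -12.1] F [-0.3 -0.8 -0. ] w 58.5
```

Call:
{"fn": "servo_tool", "kwargs": {
  "rows": [
    [0.5,0,0,-4,0,0,6.6],
    [0.5,0,0,-4,0,0,6.6],
    [0.5,0,0,-4.2,0,0,6.6],
    [0.5,1.3,4.2,0,0,0,0],
    [0.5,1.3,4.2,0,0,0,0],
    [0.5,1.3,4.2,0,0,0,0],
    [0.5,1.3,4.2,0,0,0,0],
    [0.5,0,3,0,0,0,0],
    [0.5,0,0,0,0,0,0],
    [0.5,0,0,0,0,0,0],
    [0.5,0,0,0,0,0,0],
    [0.5,0,0,0,0,0,0]
  ]
}}

```text
clock: 43.6
position: [590.0, -57.9, 131.1]
ee_rot: [0.026, 1.0, -0.0, -0.001]
contact_force: [0.4, -0.7, -1.2]
gripper_width: 58.1
```

```bash
python3 -c "
from h import *
avg(2);goto(588.4,-57,45,177.1)"
```

```text
t 43.65 pos [590.  -57.9 131.1] sd [0. 0. 0.] F [ 0.14 -0.56 -0.96] yaw [-0.999  0.052  0.002] zax [-0.002 -0.    -1.   ] w 58.3
t 43.7 pos [590.1 -57.8 131.2] turn [-0.01 -0.12 -0.09] then shift [0.17 0.08 8.62] F [-0.8  0.6 -0.4] w 58.2
```

Call:
{"fn": "servo_tool", "kwargs": {
  "rows": [
    [0.5,0.2,0.08,1.5,0,-0.1,-0.1],
    [0.5,0,0,2.5,0,0,0],
    [0.5,0,0,2.3,0,0,0],
    [0.5,0,0,1.3,0,0,0],
    [0.5,0,0,0.5,0,0,0],
    [0.5,0,0,0,0,0,0],
    [0.5,0,0,0,0,0,0],
    [0.5,0,0,0,0,0,0]
  ]
}}

```text
clock: 44.5
position: [589.1, -55.9, 51.6]
ee_rot: [0.024, 1.0, 0.0, 0.001]
contact_force: [-0.1, 0.7, -0.7]
gripper_width: 58.2
```

```bash
python3 -c "
from h import *
avg(3);goto(588.4,-57,38,177.1)"
```

```text
t 44.6 pos [588.9 -55.9  51.5] sd [0.1 0.  0.1] F [-0.31  0.49 -0.79] yaw [-0.999  0.049 -0.002] zax [ 0.002  0.    -1.   ] w 58.2
t 44.65 pos [588.6 -55.9  51.3] turn [0.01 0.09 0.11] then shift [ 0.02 -0.11  1.33] F [ 0.  -0.5 -0.1] w 58.0
```

Call:
{"fn": "servo_tool", "kwargs": {
  "rows": [
    [0.5,0.0,-0.11,0.5,0,0,0.1],
    [0.5,0,0,0.4,0,0,0],
    [0.5,0,0,0.3,0,0,0],
    [0.5,0,0,0,0,0,0],
    [0.5,0,0,0,0,0,0]
  ]
}}

```text
clock: 45.15
position: [588.1, -57.1, 38.2]
ee_rot: [0.025, 1.0, -0.0, -0.0]
contact_force: [-0.1, -0.7, -0.9]
gripper_width: 58.1
```

Call:
{"fn": "servo_tool", "kwargs": {
  "rows": [
    [0.5,0,0,0.1,0,0,0],
    [0.5,0,0,0.1,0,0,0],
    [0.5,0,0,0,0,0,0]
  ]
}}

```text
clock: 45.45
position: [588.0, -57.0, 36.4]
ee_rot: [0.025, 1.0, -0.0, -0.0]
contact_force: [-0.4, -0.1, -0.7]
gripper_width: 58.1
```

Call:
{"fn": "servo_tool", "kwargs": {
  "rows": [
    [0.5,0,0,0.1,0,0,0],
    [0.5,0,0,0,0,0,0]
  ]
}}

```text
clock: 45.65
position: [588.1, -57.0, 35.4]
ee_rot: [0.025, 1.0, -0.0, -0.0]
contact_force: [0.9, -0.0, 0.2]
gripper_width: 58.3
```

Call:
{"fn": "servo_tool", "kwargs": {
  "rows": [
    [0.5,0,0,0.1,0,0,0],
    [0.5,0,0,0.05,0,0,0],
    [0.5,0,0,0,0,0,0]
  ]
}}

```text
clock: 45.95
position: [588.2, -57.0, 34.4]
ee_rot: [0.025, 1.0, -0.0, 0.0]
contact_force: [-1.2, -0.5, 2.7]
gripper_width: 58.4
```

Call:
{"fn": "servo_tool", "kwargs": {
  "rows": [
    [0.5,0,0,-0.03,0,0,0],
    [0.5,0,0,0,0,0,0],
    [0.75,0,0,0,0,0,0],
    [0.85,0,0,0,0,0,0],
    [0.9,0,0,0,0,0,0],
    [0.9,0,0,0,0,0,0],
    [0.9,0,0,0,0,0,0],
    [0.9,0,0,-0.5,0,0,0],
    [0.9,0,0,-3,0,0,0],
    [0.9,0,0,-5,0,0,0],
    [0.9,0,0,-3,0,0,0],
    [0.9,0,0,0,0,0,0]
  ]
}}

```text
clock: 47.15
position: [591.6, -56.9, 155.5]
ee_rot: [0.025, 1.0, 0.0, 0.006]
contact_force: [1.2, 0.2, 0.5]
gripper_width: 76.8
```

Call:
{"fn": "servo_tool", "kwargs": {
  "rows": [
    [0.9,4,0,0,0,0,0],
    [0.9,4,0,0,0,0,0],
    [0.9,4,0,0,0,0,0],
    [0.9,4,2,0,0,0,0],
    [0.9,2,3,0,0,0,0],
    [0.9,0,0,0,0,0,0],
    [0.9,0,0,0,0,0,0],
    [0.9,0,0,0,0,0,0]
  ]
}}

```text
clock: 47.95
position: [411.3, 1.8, 149.2]
ee_rot: [0.025, 1.0, -0.0, 0.0]
contact_force: [-0.1, -0.1, 0.1]
gripper_width: 76.9
```

```bash
python3 -c "
from h import *
avg(2);chk('blue',53,(594,49));chk('red',64,(588,-57))
im=cam('top')[0];w=cam('side')[0]
o=np.zeros((600,800,3),np.uint8);o[:300,:]=cv2.resize(im[100:340,:],(800,300));o[300:,:400]=cv2.resize(w[140:300,290:503],(400,300))
ww=cam('wrist')[0];o[300:,400:]=cv2.resize(ww,(400,300));cv2.imwrite('pics/c13.png',o[...,::-1]);print(read_state()['joints'])"
```

```text
t 48.0 pos [411.3   1.7 149.1] sd [0.  0.1 0.1] F [-0.09 -0.19  0.28] yaw [-0.999  0.051  0.   ] zax [-0. -0. -1.] w 77.2
[ 4.03385162e-01  8.49076176e-02 -5.83936965e-01  1.77825902e-04
 -9.02422256e-01 -2.02579432e+00]
```

View pics/c13.png

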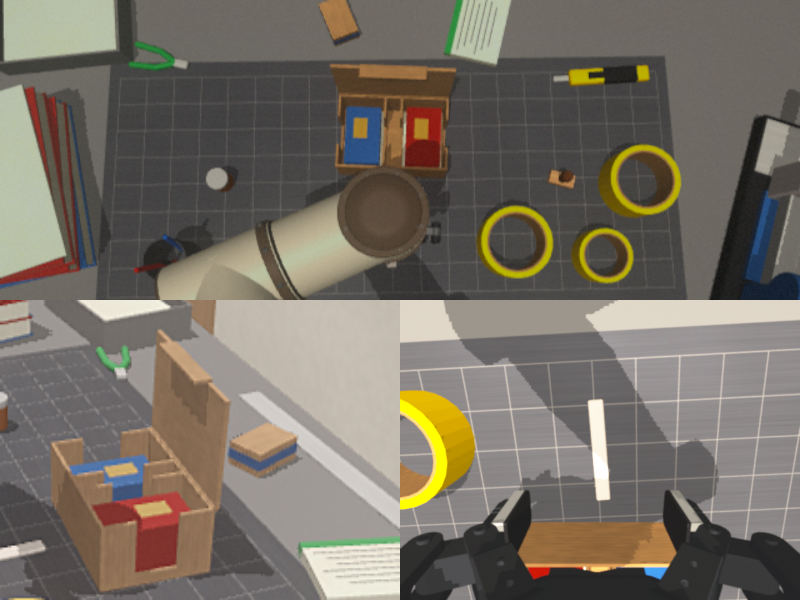

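All four loose books are in; both bays look flat and square in the side crop at (110,490). The lid stands upright behind the carton. Next I'll measure the lid's free edge and the tape.

```bash
python3 -c "
from h import *
im,K,E=cam('top')
uv=np.array([[37,47],[440,62]])/4+[255,140]-.4
for z in(190,200,205,208):
    w=p2w(uv,K,E,z)[:,:2];print(z,w.round(1).tolist(),np.hypot(*(w[0]-w[1])).round(1))
yaw=np.radians(-2.9);u=np.array([np.cos(yaw),np.sin(yaw)]);c=np.array([591.4,-4]);cr=c+63*u;print('crease',cr)
p=cr+45*u;goto(p[0],p[1],250,177.1)
m=mask(im,'yel');cs,h=cv2.findContours(m,cv2.RETR_CCOMP,cv2.CHAIN_APPROX_NONE)
# tape: fit cylinder (r46,h48) silhouette
from scipy.optimize import minimize
b=[k for k in blobs(m,300) if abs(k.mean(0)-[482,304]).max()<12][0]
hull=cv2.convexHull(b.astype(np.float32));a=np.linspace(0,2*np.pi,72)
def cost(q):
    P=np.vstack([np.c_[q[0]+46*np.cos(a),q[1]+46*np.sin(a),0*a+z] for z in(0,48)])
    hh=cv2.convexHull(w2p(P,K,E).astype(np.float32));s=8
    A=np.zeros((900,900),np.uint8);B=A.copy();o=np.array([425,250])
    cv2.fillConvexPoly(A,((hh[:,0]-o+.5)*s).astype(int),1);cv2.fillConvexPoly(B,((hull[:,0]-o+.5)*s).astype(int),1)
    B=cv2.dilate(B,np.ones((8,8),np.uint8));return (A!=B).sum()/B.sum()
r=minimize(cost,[379,-362],method='Nelder-Mead',options=dict(initial_simplex=[[379,-362],[384,-362],[379,-357]]));print('tape',r.x,r.fun)
"
```

```text
190 [[671.7, 88.7], [661.8, -103.5]] 192.4
200 [[668.0, 87.5], [658.1, -102.3]] 190.1
205 [[666.1, 86.9], [656.3, -101.8]] 189.0
208 [[665.0, 86.6], [655.2, -101.5]] 188.3
crease [654.3193195   -7.18735522]
t 48.35 pos [411.    1.7 149.1] turn [-0.02 -0.02 -0.04] then shift [-28.85   0.34 -10.09] F [-0.4  0.7  0.1] w 76.9
tape [ 378.20266632 -366.26418586] 0.029767296035671985
```

Call:
{"fn": "servo_tool", "kwargs": {
  "rows": [
    [0,0,0,-4,0,0,0],
    [0,0,0,-4,0,0,0],
    [0,0,0,-3,0,0,0],
    [0,0,0,0,0,0,0]
  ]
}}

```text
clock: 48.75
position: [413.5, 2.5, 263.7]
ee_rot: [0.025, 1.0, 0.001, 0.005]
contact_force: [0.1, 0.5, 0.6]
gripper_width: 18.6
```

Call:
{"fn": "servo_tool", "kwargs": {
  "rows": [
    [0,-4.8,0,0,0,0,0],
    [0,-4.8,0,0,0,0,0],
    [0,-4.8,0,0,0,0,0],
    [0,-4.8,0,0,0,0,0],
    [0,-4.8,0,0,0,0,0],
    [0,-4.8,0,0,0,0,0],
    [0,0,0,0,0,0,0],
    [0,0,0,0,0,0,0],
    [0,0,0,0,0,0,0]
  ]
}}

```text
clock: 49.65
position: [697.7, -12.7, 259.0]
ee_rot: [0.025, 1.0, -0.0, -0.0]
contact_force: [-0.5, 0.1, 1.7]
gripper_width: -0.0
```

```bash
python3 -c "
from h import *
avg(2);goto(699.3,-9.5,165,177.1)"
```

```text
t 49.7 pos [697.6 -12.6 259.6] sd [0.1 0.1 0.6] F [-0.15  0.07  0.88] yaw [-0.999  0.05  -0.   ] zax [ 0. -0. -1.] w -0.3
t 49.75 pos [697.6 -12.5 260.8] turn [0.02 0.1  0.02] then shift [-0.16  0.31  9.58] F [ 0.3 -0.4  0.3] w -0.0
```

Call:
{"fn": "servo_tool", "kwargs": {
  "rows": [
    [0,0,0.3,2,0,0,0],
    [0,0,0,2.5,0,0,0],
    [0,0,0,2.5,0,0,0],
    [0,0,0,2.5,0,0,0],
    [0,0,0,0,0,0,0],
    [0,0,0,0,0,0,0]
  ]
}}

```text
clock: 50.35
position: [698.6, -9.6, 166.1]
ee_rot: [0.025, 1.0, -0.0, 0.001]
contact_force: [0.4, -0.5, 0.5]
gripper_width: 0.0
```

Call:
{"fn": "servo_tool", "kwargs": {
  "rows": [
    [0,1,0,0,0,0,0],
    [0,1,0,0,0,0,0],
    [0,0.5,0,0,0,0,0],
    [0,0,0,0,0,0,0]
  ]
}}

```text
clock: 50.75
position: [673.0, -8.2, 165.6]
ee_rot: [0.025, 1.0, 0.0, 0.001]
contact_force: [-0.4, 0.6, 1.0]
gripper_width: -0.1
```

Call:
{"fn": "servo_tool", "kwargs": {
  "rows": [
    [0,1,0,-0.3,0,0,0],
    [0,1.1,0,-0.4,0,0,0],
    [0,0.9,0,0.1,0,0,0],
    [0,0.9,0,0.2,0,0,0],
    [0,0,0,0,0,0,0]
  ]
}}

```text
clock: 51.25
position: [633.1, -6.3, 168.3]
ee_rot: [0.025, 1.0, -0.0, -0.001]
contact_force: [0.3, 0.1, -0.2]
gripper_width: 0.0
```

Call:
{"fn": "servo_tool", "kwargs": {
  "rows": [
    [0,0.9,0,0.4,0,0,0],
    [0,0.8,0,0.4,0,0,0],
    [0,0.8,0,0.5,0,0,0],
    [0,0.7,0,0.5,0,0,0],
    [0,0,0,0,0,0,0]
  ]
}}

```text
clock: 51.75
position: [601.0, -4.7, 149.1]
ee_rot: [0.025, 1.0, -0.0, -0.001]
contact_force: [0.3, 0.6, 0.2]
gripper_width: -0.1
```

```bash
python3 -c "
from h import *
avg(2)
w=cam('side')[0];o=cv2.resize(w[90:310,290:510],(600,600));cv2.imwrite('pics/c14.png',o[...,::-1])"
```

```text
t 51.8 pos [601.4  -4.8 149.4] sd [0.4 0.  0.2] F [0.38 0.12 0.49] yaw [-0.999  0.05   0.002] zax [-0.002 -0.    -1.   ] w 0.2
```

View pics/c14.png

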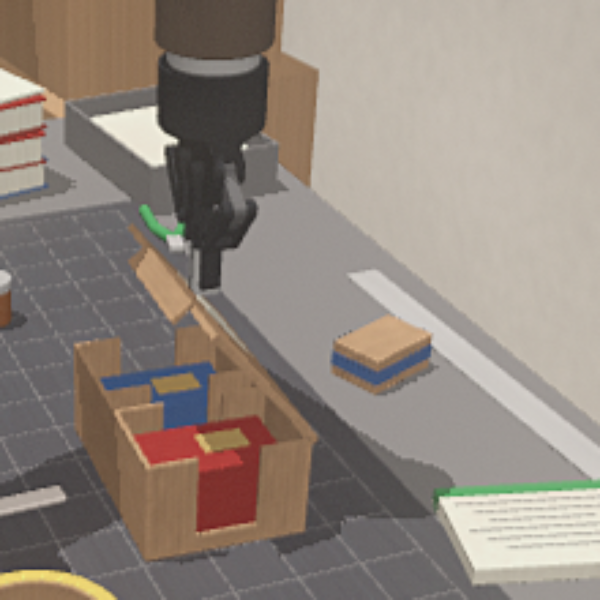

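The lid is folding, about half way down, with the finger on its outer face at (205,290). Continuing the arc.

Call:
{"fn": "servo_tool", "kwargs": {
  "rows": [
    [0,0.7,0,0.5,0,0,0],
    [0,0.6,0,0.5,0,0,0],
    [0,0.6,0,0.7,0,0,0],
    [0,0.5,0,0.7,0,0,0],
    [0,0.5,0,0.8,0,0,0],
    [0,0.4,0,0.8,0,0,0],
    [0,0,0,0,0,0,0]
  ]
}}

```text
clock: 52.6
position: [568.2, -3.2, 108.7]
ee_rot: [0.025, 1.0, -0.0, -0.002]
contact_force: [0.2, -0.3, -0.3]
gripper_width: -0.3
```

Call:
{"fn": "servo_tool", "kwargs": {
  "rows": [
    [0,0.3,0,0.7,0,0,0],
    [0,0.2,0,0.7,0,0,0],
    [0,0,0,0,0,0,0]
  ]
}}

```text
clock: 52.9
position: [563.9, -2.9, 95.0]
ee_rot: [0.025, 1.0, -0.0, -0.001]
contact_force: [0.2, 0.7, 0.1]
gripper_width: -0.4
```

Call:
{"fn": "servo_tool", "kwargs": {
  "rows": [
    [0,0.1,0,0.5,0,0,0],
    [0,0,0,0.5,0,0,0],
    [0,0,0,0.2,0,0,0],
    [0,0,0,0,0,0,0]
  ]
}}

```text
clock: 53.3
position: [563.6, -2.8, 83.8]
ee_rot: [0.025, 1.0, -0.0, -0.0]
contact_force: [-0.4, -0.6, -0.7]
gripper_width: 0.0
```

Call:
{"fn": "servo_tool", "kwargs": {
  "rows": [
    [0,0,0,0.2,0,0,0],
    [0,0,0,0.2,0,0,0],
    [0,0,0,0,0,0,0]
  ]
}}

```text
clock: 53.6
position: [563.8, -2.7, 80.1]
ee_rot: [0.025, 1.0, -0.0, 0.0]
contact_force: [-0.0, -0.1, -0.1]
gripper_width: -0.1
```

Call:
{"fn": "servo_tool", "kwargs": {
  "rows": [
    [0,0,0,0.2,0,0,0],
    [0,0,0,0.2,0,0,0],
    [0,0,0,0,0,0,0]
  ]
}}

```text
clock: 53.9
position: [563.7, -2.8, 75.9]
ee_rot: [0.025, 1.0, -0.0, -0.0]
contact_force: [-1.7, -0.4, 0.9]
gripper_width: -0.2
```

```bash
python3 -c "
from h import *
avg(4)"
```

```text
t 54.05 pos [563.8  -2.8  76.1] sd [0.1 0.  0.1] F [-0.5  -0.12 -0.04] yaw [-0.999  0.051  0.   ] zax [-0. -0. -1.] w 0.3
```

Call:
{"fn": "servo_tool", "kwargs": {
  "rows": [
    [0,0,0,0.2,0,0,0],
    [0,0,0,0.1,0,0,0],
    [0,0,0,0,0,0,0]
  ]
}}

```text
clock: 54.4
position: [563.8, -2.8, 73.1]
ee_rot: [0.025, 1.0, -0.0, -0.0]
contact_force: [0.4, -0.1, 0.5]
gripper_width: -0.3
```

Call:
{"fn": "servo_tool", "kwargs": {
  "rows": [
    [0,0,0,0.2,0,0,0],
    [0,0,0,0.1,0,0,0],
    [0,0,0,0,0,0,0]
  ]
}}

```text
clock: 54.7
position: [563.9, -2.8, 71.8]
ee_rot: [0.025, 1.0, -0.0, 0.0]
contact_force: [-3.5, 1.3, 8.1]
gripper_width: 0.2
```

The lid came up firm at TCP 71.8 (8 N); with the tip about 15 mm above the TCP, that is the shut lid top at 87 mm. One more light press, then retreat and check.

Call:
{"fn": "servo_tool", "kwargs": {
  "rows": [
    [0,0,0,0.15,0,0,0],
    [0,0,0,0,0,0,0]
  ]
}}

```text
clock: 54.9
position: [564.0, -2.8, 71.6]
ee_rot: [0.025, 1.0, -0.0, 0.001]
contact_force: [-6.0, 1.8, 16.8]
gripper_width: -0.1
```

Call:
{"fn": "servo_tool", "kwargs": {
  "rows": [
    [0,0,0,-0.5,0,0,0],
    [0,0,0,-3,0,0,0],
    [0,0,0,-4,0,0,0],
    [0.2,2,-4,0,0,0,0],
    [0.45,3,-4,0,0,0,0],
    [0.45,3,-4,0,0,0,0],
    [0.45,3,-4,0,0,0,0],
    [0.45,3,-4,0,0,0,0],
    [0.45,3,-4,0,0,0,0],
    [0.45,0,0,0,0,0,0],
    [0.45,0,0,0,0,0,0]
  ]
}}

```text
clock: 56.0
position: [381.3, -234.7, 143.8]
ee_rot: [0.027, 1.0, -0.0, 0.0]
contact_force: [-0.2, 0.1, -0.1]
gripper_width: 38.2
```

```bash
cat >> h.py <<'E'
def ring(n,g,zb=0,r=46,H=48):
    im,K,E=cam(n);a=np.linspace(0,2*np.pi,90);m=mask(im,'yel')
    pc=w2p([[g[0],g[1],zb+H/2]],K,E)[0]
    b=min(blobs(m,300),key=lambda k:np.hypot(*((k.max(0)+k.min(0))/2-pc)));hull=cv2.convexHull(b.astype(np.float32))
    o=hull[:,0].min(0)-30;s=4;sz=((hull[:,0].max(0)+30-o)*s).astype(int)[::-1]
    B=np.zeros(sz,np.uint8);cv2.fillConvexPoly(B,((hull[:,0]-o+.5)*s).astype(int),1);B=cv2.dilate(B,np.ones((s,s),np.uint8))
    def cost(q):
        P=np.vstack([np.c_[q[0]+r*np.cos(a),q[1]+r*np.sin(a),0*a+z] for z in(zb,zb+H)])
        A=np.zeros(sz,np.uint8);cv2.fillConvexPoly(A,((cv2.convexHull(w2p(P,K,E).astype(np.float32))[:,0]-o+.5)*s).astype(int),1);return (A!=B).sum()/B.sum()
    g=np.array(g,float);q=minimize(cost,g,method='Nelder-Mead',options=dict(initial_simplex=[g,g+[5,0],g+[0,5]]));print('ring',n,q.x.round(1),round(q.fun,3));return q.x
E
python3 -c "
from h import *
avg(2);t=ring('top',(378,-366));goto(t[0],t[1]+41,90,177.1)
im=cam('top')[0];w=cam('side')[0]
o=np.zeros((480,800,3),np.uint8);o[:,:480]=cv2.resize(im[140:260,255:375],(480,480));o[:320,480:]=cv2.resize(w[160:310,310:460],(320,320));cv2.imwrite('pics/c15.png',o[...,::-1])"
```

```text
t 56.05 pos [ 381.7 -234.4  143.8] sd [0.4 0.3 0. ] F [0.37 0.43 0.07] yaw [-0.999  0.052 -0.001] zax [ 0.001 -0.    -1.   ] w 38.7
ring top [ 353.  -344.8] 1.0
t 56.15 pos [ 382.8 -233.3  143.8] turn [-0.01  0.03  0.09] then shift [ 2.62 -7.19  5.38] F [ 0.7 -0.1  0.1] w 38.7
```

View pics/c15.png

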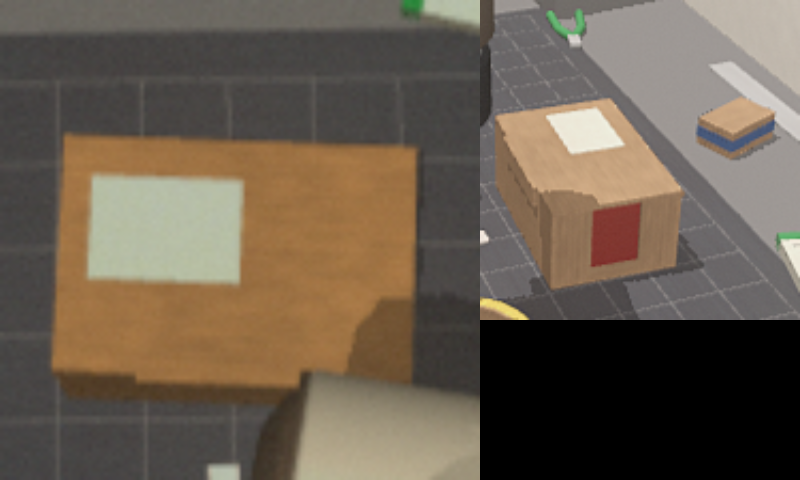

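The lid is fully shut: flush with the rim in the side crop, tab down in front. The arm hides the tape from the top camera, so I'll move over its earlier fix (378,−366) and refine with the wrist camera.

```bash
python3 -c "
from h import *
goto(378.2,-325.3,110,177.1);ring('wrist',(378.2,-366.3))
im,K,E=cam('top');uv=np.array([[64,134],[416,148],[52,372]])/4+[255,140]-.4
w=p2w(uv,K,E,87);print(w.round(1),'lid mid',((w[1]+w[2])/2).round(1))"
```

```text
t 56.25 pos [ 382.8 -233.   143.7] turn [-0.    0.01  0.12] then shift [-0.01 -9.24  3.37] F [-0.2  1.2 -0.7] w 38.3
ring wrist [ 378.9 -365.6] 0.014
[[ 661.7   86.6   87. ]
 [ 651.4 -100.6   87. ]
 [ 533.1   92.8   87. ]] lid mid [592.3  -3.9  87. ]
```

Call:
{"fn": "servo_tool", "kwargs": {
  "rows": [
    [0.45,0,-3,0,0,0,0],
    [0.45,0,-3,1,0,0,0],
    [0.45,0,-3.2,2.4,0,0,0],
    [0.45,0,0,0,0,0,0],
    [0.45,0,0,0,0,0,0],
    [0.45,0,0,0,0,0,0]
  ]
}}

```text
clock: 56.95
position: [377.8, -325.2, 110.2]
ee_rot: [0.025, 1.0, -0.0, 0.0]
contact_force: [0.0, -0.1, -0.2]
gripper_width: 38.4
```

```bash
python3 -c "
from h import *
avg(2);t=ring('wrist',(378.9,-365.6));goto(t[0],t[1]+41,6,177.1)"
```

```text
t 57.0 pos [ 377.9 -325.2  110.4] sd [0.1 0.  0.1] F [-0.12 -0.23 -0.16] yaw [-0.999  0.049 -0.001] zax [ 0.001 -0.001 -1.   ] w 38.2
ring wrist [ 378.5 -365.3] 0.019
t 57.1 pos [ 377.9 -325.1  110.6] turn [-0.04  0.1   0.1 ] then shift [-0.05  0.08 10.46] F [ 0.5 -0.3  0.4] w 39.0
```

Call:
{"fn": "servo_tool", "kwargs": {
  "rows": [
    [0.45,-0.05,0.08,2,0,0,0.1],
    [0.45,0,0,2.5,0,0,0],
    [0.45,0,0,2,0,0,0],
    [0.45,0,0,0,0,0,0],
    [0.45,0,0,0,0,0,0]
  ]
}}

```text
clock: 57.6
position: [378.4, -324.9, 45.5]
ee_rot: [0.026, 1.0, -0.0, 0.0]
contact_force: [0.6, -0.6, 0.3]
gripper_width: 38.2
```

Call:
{"fn": "servo_tool", "kwargs": {
  "rows": [
    [0.45,0,0,1,0,0,0],
    [0.45,0,0,1,0,0,0],
    [0.45,0,0,0,0,0,0]
  ]
}}

```text
clock: 57.9
position: [376.9, -324.5, 23.7]
ee_rot: [0.026, 1.0, 0.0, -0.001]
contact_force: [-0.3, 0.3, 0.5]
gripper_width: 38.9
```

Call:
{"fn": "servo_tool", "kwargs": {
  "rows": [
    [0.45,-0.1,0,1,0,0,0],
    [0.45,0,0,0.8,0,0,0],
    [0.45,0,0,0,0,0,0]
  ]
}}

```text
clock: 58.2
position: [377.9, -324.6, 5.4]
ee_rot: [0.026, 1.0, 0.001, -0.001]
contact_force: [-0.6, 0.7, -0.0]
gripper_width: 38.7
```

Call:
{"fn": "servo_tool", "kwargs": {
  "rows": [
    [0.2,0,0,0,0,0,0],
    [0.1,0,0,0,0,0,0],
    [0.05,0,0,0,0,0,0],
    [0,0,0,0,0,0,0],
    [0,0,0,0,0,0,0],
    [0,0,0,0,0,0,0]
  ]
}}

```text
clock: 58.8
position: [379.1, -325.1, 7.0]
ee_rot: [0.026, 1.0, -0.0, 0.0]
contact_force: [0.3, 0.1, 0.8]
gripper_width: 10.6
```

Call:
{"fn": "servo_tool", "kwargs": {
  "rows": [
    [0,0,0,-0.2,0,0,0],
    [0,0,0,-0.8,0,0,0],
    [0,0,0,-3,0,0,0],
    [0,0,0,-4,0,0,0],
    [0,0,0,-4,0,0,0],
    [0,0,0,0,0,0,0],
    [0,0,0,0,0,0,0]
  ]
}}

```text
clock: 59.5
position: [378.9, -324.9, 128.0]
ee_rot: [0.026, 1.0, -0.0, 0.001]
contact_force: [0.5, -0.1, -2.5]
gripper_width: 10.5
```

```bash
python3 -c "
from h import *
p,r=avg(4);t=ring('wrist',(p[0],p[1]-41),zb=p[2]-7);d=t-p[:2];print('off',d);goto(592-d[0],-4-d[1],130,177.1)"
```

```text
t 59.65 pos [ 378.1 -324.6  126.5] sd [0.5 0.2 0.9] F [ 0.08 -0.03 -1.36] yaw [-0.999  0.053  0.001] zax [-0.001  0.001 -1.   ] w 10.2
ring wrist [ 378.1 -365.6] 5.656
off [  0. -41.]
t 59.75 pos [ 377.9 -324.6  125.5] turn [ 0.06 -0.16 -0.11] then shift [-19.55  37.2   -0.45] F [-0.   0.1 -1.3] w 10.3
```

Call:
{"fn": "servo_tool", "kwargs": {
  "rows": [
    [0,-2,3.8,-0.2,0,0,0],
    [0,-2,3.8,-0.2,0,0,0],
    [0,-2,3.8,0,0,0,0],
    [0,-2,3.8,0,0,0,0],
    [0,-2,3.8,0,0,0,0],
    [0,-2,3.8,0,0,0,0],
    [0,-2,3.8,0,0,0,0],
    [0,-2,3.8,0,0,0,0],
    [0,-2,3.8,0,0,0,0],
    [0,-1.5,3,0,0,0,0],
    [0,0,0,0,0,0,0],
    [0,0,0,0,0,0,0]
  ]
}}

```text
clock: 60.95
position: [592.4, 36.8, 129.2]
ee_rot: [0.026, 1.0, -0.0, -0.001]
contact_force: [0.4, -0.6, -1.4]
gripper_width: 10.2
```

```bash
python3 -c "
from h import *
p,r=avg(5);goto(591.7,37,98,177.1)"
```

```text
t 61.15 pos [592.2  35.8 129.8] sd [0.1 0.6 0.5] F [-0.14 -0.51 -1.31] yaw [-0.999  0.053  0.002] zax [-0.002 -0.001 -1.   ] w 10.3
t 61.2 pos [592.5  35.2 130.7] turn [-0.01 -0.02 -0.18] then shift [0.08 0.17 3.27] F [-0.1 -0.4 -1.8] w 10.3
```

Call:
{"fn": "servo_tool", "kwargs": {
  "rows": [
    [0,0.08,0.15,1,0,0,0],
    [0,0,0,1,0,0,0],
    [0,0,0,0.6,0,0,0],
    [0,0,0,0.3,0,0,0],
    [0,0,0,0,0,0,0],
    [0,0,0,0,0,0,0]
  ]
}}

```text
clock: 61.8
position: [592.5, 37.9, 101.8]
ee_rot: [0.026, 1.0, -0.0, 0.0]
contact_force: [0.8, 0.3, -1.3]
gripper_width: 10.7
```

Call:
{"fn": "servo_tool", "kwargs": {
  "rows": [
    [0,0,0,0.2,0,0,0],
    [0,0,0,0,0,0,0]
  ]
}}

```text
clock: 62.0
position: [592.3, 37.9, 99.8]
ee_rot: [0.026, 1.0, 0.0, 0.0]
contact_force: [0.1, 0.4, -1.5]
gripper_width: 10.1
```

Call:
{"fn": "servo_tool", "kwargs": {
  "rows": [
    [0,0,0,0.2,0,0,0],
    [0,0,0,0.1,0,0,0],
    [0,0,0,0,0,0,0]
  ]
}}

```text
clock: 62.3
position: [592.1, 37.8, 96.6]
ee_rot: [0.026, 1.0, -0.0, -0.0]
contact_force: [0.2, -0.1, -1.4]
gripper_width: 10.5
```

Call:
{"fn": "servo_tool", "kwargs": {
  "rows": [
    [0,0,0,0.15,0,0,0],
    [0,0,0,0,0,0,0]
  ]
}}

```text
clock: 62.5
position: [592.1, 37.8, 95.0]
ee_rot: [0.026, 1.0, -0.0, -0.0]
contact_force: [0.2, -0.4, -0.9]
gripper_width: 10.6
```

Call:
{"fn": "servo_tool", "kwargs": {
  "rows": [
    [0,0,0,0.1,0,0,0],
    [0,0,0,0,0,0,0]
  ]
}}

```text
clock: 62.7
position: [592.2, 37.8, 94.1]
ee_rot: [0.026, 1.0, -0.0, -0.0]
contact_force: [0.0, -0.1, -0.7]
gripper_width: 10.5
```

Call:
{"fn": "servo_tool", "kwargs": {
  "rows": [
    [0,0,0,0.1,0,0,0],
    [0,0,0,0,0,0,0]
  ]
}}

```text
clock: 62.9
position: [592.3, 37.8, 94.0]
ee_rot: [0.026, 1.0, -0.0, 0.0]
contact_force: [-1.5, -0.3, 3.2]
gripper_width: 10.4
```

Resting on the lid at 94.0. Now I'll release, rise straight up and retreat.

Call:
{"fn": "servo_tool", "kwargs": {
  "rows": [
    [0.1,0,0,0,0,0,0],
    [0.2,0,0,0,0,0,0],
    [0.35,0,0,0,0,0,0],
    [0.4,0,0,0,0,0,0],
    [0.4,0,0,0,0,0,0],
    [0.4,0,0,-0.5,0,0,0],
    [0.4,0,0,-2,0,0,0],
    [0.4,0,0,-3,0,0,0],
    [0.4,0,0,-3,0,0,0],
    [0.4,0,0,0,0,0,0]
  ]
}}

```text
clock: 63.9
position: [595.3, 38.3, 183.8]
ee_rot: [0.026, 1.0, 0.001, 0.005]
contact_force: [0.2, -0.5, 0.1]
gripper_width: 33.8
```

Call:
{"fn": "servo_tool", "kwargs": {
  "rows": [
    [0.4,3,4,0,0,0,0],
    [0.4,3,4,0,0,0,0],
    [0.4,3,4,0,0,0,0],
    [0.4,3,4,0,0,0,0],
    [0.4,0,4,0,0,0,0],
    [0.4,0,4,0,0,0,0],
    [0.4,0,0,0,0,0,0]
  ]
}}

```text
clock: 64.6
position: [485.0, 287.9, 177.9]
ee_rot: [0.024, 1.0, 0.0, 0.001]
contact_force: [-0.5, -0.3, -0.5]
gripper_width: 34.3
```

```bash
python3 -c "
from h import *
avg(2);ring('top',(592,-4),zb=87);ring('side',(592,-4),zb=87)
im=cam('top')[0];w=cam('side')[0]
o=np.zeros((560,800,3),np.uint8);o[:260]=cv2.resize(im[130:338,:],(800,260));o[260:,:400]=cv2.resize(w[130:330,270:537],(400,300));cv2.imwrite('pics/c16.png',o[...,::-1])"
```

```text
t 64.65 pos [484.8 286.8 177.7] sd [0.3 1.1 0.1] F [-0.26 -0.27  0.55] yaw [-0.999  0.048 -0.   ] zax [ 0.  0. -1.] w 34.2
ring top [591.7  -2.8] 0.016Traceback (most recent call last):
  File "<string>", line 3, in <module>
    avg(2);ring('top',(592,-4),zb=87);ring('side',(592,-4),zb=87)
                                      ~~~~^^^^^^^^^^^^^^^^^^^^^^^
  File "h.py", line 78, in ring
    b=min(blobs(m,300),key=lambda k:np.hypot(*((k.max(0)+k.min(0))/2-pc)));hull=cv2.convexHull(b.astype(np.float32))
ValueError: min() iterable argument is empty
```

The tape is at (591.7,−2.8), standing at the lid's height (1.6 % fit error), within about 1.5 mm of the lid's middle. One last look.

```bash
python3 -c "
from h import *
im=cam('top')[0];w=cam('side')[0]
o=np.zeros((560,800,3),np.uint8);o[:260]=cv2.resize(im[130:338,:],(800,260));o[260:,:400]=cv2.resize(w[130:330,270:537],(400,300));cv2.imwrite('pics/c16.png',o[...,::-1])"
```

```text
(no output)
```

View pics/c16.png

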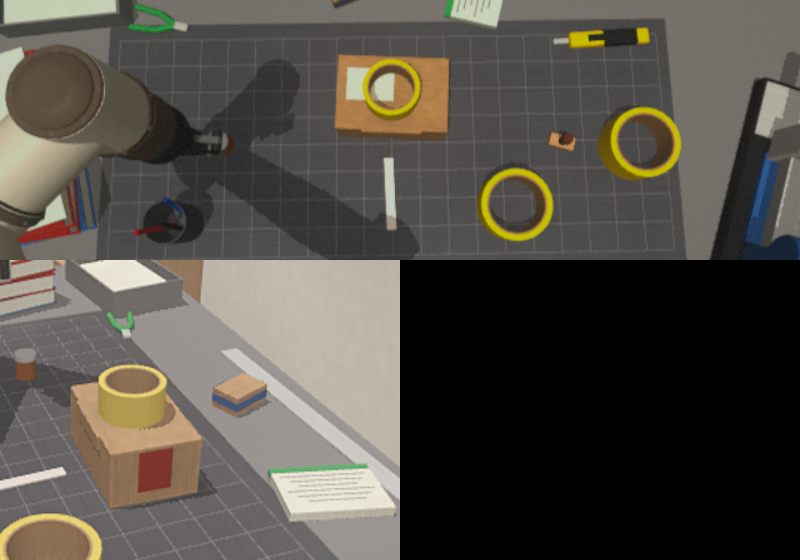

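The lid is shut, the tape stands flat at its middle (391,88), the bystanders are in place, and the arm is clear. Handing in.

```bash
python3 -c "
from bench import *
print(job_done())"
```

```text
the job is handed in; nothing more can be done
None
```

The order is packed and handed in at about 65 s on the robot clock. Only four loose books were present, two red and two blue. I lowered each one onto its pile before letting go, folded the lid shut, and stood the smallest tape roll on the lid.

**Last checks**
- **Books:** after release, three books measured within about 1 mm of the pile middles and within about 0.1° of the carton's line. The second red book had no separate fit. It came to rest at the expected height (about 12 mm above the first) and looked square in the picture taken before the lid closed.
- **Lid:** it met firm contact at the expected height and looked flush with the rim.
- **Tape:** the roll stands at (591.7, −2.8) mm, about 1 mm from the lid's middle. This came from the top camera. The same fit in the side camera found no roll, but the side picture shows it flat.
- **Bystanders:** the pen cup, bone folder, eyelet jar and rubber stamp look unmoved.

**What went wrong or disagreed**
- **Too much force:** lowering the first red book, steps I had queued pressed it onto its pile at about 51 N. I backed off to about 1 N before releasing, and it stayed square. The 120 N wrist limit was not reached. The 40 N limit is for the arm or gripper body; here it was the held book that pressed.
- **Fingertips:** they stood about 25 mm farther back than described, so the first few grasps closed above the first book without moving it.
- **Early joint limit:** the wrist joint reached the end of its allowed travel (−3.096 against −3.1) during the first turn and briefly tilted the tool.
- **Knocked book:** one blue book was knocked aside during the run. The close-up check found it, and I picked it up from its new place.

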